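Close up the hydraulic power unit after topping up its oil

TASK

The power unit's tank has been topped up: lift the funnel out of the slanting filler neck and stand it upright, spout down, in the empty wide tin to drip. Then take the filler cap with its dipstick out of the narrow tin, put it into the neck with its lugs in the two gaps, push it in against its spring, turn it clockwise to the stop and let it rise into its notches so that it is locked. Do not force the cap, drop anything or knock over the tins, and leave the vase, jar, oil bottle and bowl where they stand.

Things in the scene. Friction and masses are not known exactly. Their poses are not given: they have to be found in the camera images.
- neck_mouth (a point): Centre of the mouth of the steel filler neck on the green tank's sloping front (70 mm outside diameter, 35 mm long, about 137 mm above the bench). z points out of the neck along its axis, 35 degrees from vertical, leaning to the robot's side; the mouth's face is z = 0. x is the line of the two notches in which the cap's lugs end, and so of the locked cap's grip bar.
- neck: The neck's inside, same frame as neck_mouth. Bore 44 mm; two entry gaps, 54 degrees wide, open it to 60 mm on a line 65 degrees anticlockwise from x seen looking into the mouth (+65 and +245 degrees about z). Clockwise of each: a ridge 8 mm deep that the lug passes under, the notch, 40 degrees wide, its roof 4 mm below the face, then a 20 mm deep stop. Free depth 115 mm.
- cap_grip (a point): Middle of the upright grip bar on the black filler cap, standing in the narrow tin. The bar is 62 mm long (x), 14 mm thick (y), 32 mm tall; take it across its flats. z is the cap's axis, upwards. The round head's top is 16 mm below this point, its underside 30 mm. Either end of the bar may go to either gap. Mass about 0.18 kg.
- cap: The cap, same axes; origin on the axis at the underside of the head (76 mm across, 14 mm thick). Below it: a plug 40 mm across with a tapered nose, to -30 mm, then a 7 mm dipstick to -110 mm. Two lugs in line with the bar, 55 mm over their tips, 12 mm wide, lie from -12 to -18 mm: they enter the gaps.
- gasket (a joint): How far (m, 0 to 0.011) the cap's sprung gasket ring (72 mm across, 11 mm below the head) is pushed up into the head; yields at 5 N, then 0.8 N per mm. In the gaps, unpushed, the cap rests with cap_grip at z = 41 mm of neck_mouth; push to 31-33 mm (34 or more will not turn, 30 is the end), turn 65 degrees clockwise seen from outside, let go: it rises to 38 mm, locked.
- funnel_tab (a point): Middle of the aluminium funnel's handle tab, an upright plate 12 mm thick (y), 36 mm wide (x), 40 mm tall (z), outside the rim, its outer 34 mm free. At the start the funnel stands in the filler neck, its axis z along the neck's, the tab on the robot's side. x points from the tab to the funnel's axis, 72 mm away.
- funnel_foot (a point): Point on the funnel's axis z at the underside of its shoulder (62 mm across), which rests on the neck's mouth at the start. Spout below: 41 mm across, 45 mm long. Cone above: 62 to 104 mm across, rim 48 mm up. The tab's middle lies at (-72, 0, 36) mm, same axes. Mass about 0.18 kg.
- drip_tin_rim (a point): Centre of the mouth of the empty wide tin (90 mm outside diameter, 82 inside, 105 mm tall, loose, 0.35 kg), z up. The funnel stood in it rests its cone on the rim, with the shoulder about 18 mm below this point.
- cap_tin_rim (a point): Centre of the mouth of the narrow tin (70 mm outside diameter, 62 inside, 115 mm tall, loose, 0.35 kg), z up, in which the cap stands at the start with its gasket on the rim and its dipstick hanging inside.
- funnel: The funnel: origin and axes as funnel_foot.
- vase: Copper vase, 124 mm across, 166 mm tall, on a fire brick at the right; origin under its foot. Leave it alone.
- flux_jar: Jar with a steel lid, 68 mm across, 85 mm tall, left of the power unit; origin under its foot. Leave it alone.
- oil_bottle: Grey oil bottle, 90 mm across, 230 mm tall, left of the power unit; origin under its foot. Leave it alone.
- bowl: Small copper bowl, 110 mm across, 45 mm tall, at the right; origin under its foot. Leave it alone.
Mind the look-alikes: they are no part of the job. Leave any turquoise look-alike of the part that bears drip_tin_rim alone. Leave any yellow look-alike of the cap alone.

How it is judged:
On the way, in this order (a step that is already met when the one before it is completed fails the run):
1. the funnel, out of the neck, stands upright in the wide tin (horizontal distance between funnel_foot and drip_tin_rim below 0.015 m and z of funnel_foot in the frame of drip_tin_rim between -0.029 and -0.008 m and angle between funnel_foot's own z axis and vertical below 0.2 rad and linear speed of funnel below 0.02 m/s and contact force between the fingers and funnel below 0.1 N), for 0.2 s.
2. the cap's plug is in the neck and pushed in against its spring (x of cap_grip in the frame of neck_mouth between -0.005 and 0.005 m and y of cap_grip in the frame of neck_mouth between -0.005 and 0.005 m and z of cap_grip in the frame of neck_mouth below 0.0355 m), for 0.1 s.
At the end, for the whole second after the job is handed in: Cap locked and at rest: within 5 mm of the neck's axis, bar within 9 degrees of the notches, raised 36 to 40 mm. Funnel at rest, upright to 11 degrees, within 15 mm of the wide tin's axis, shoulder 8 to 29 mm below its rim. Both tins upright (x of cap_grip in the frame of neck_mouth between -0.005 and 0.005 m and y of cap_grip in the frame of neck_mouth between -0.005 and 0.005 m and z of cap_grip in the frame of neck_mouth between 0.036 and 0.04 m and angle between the x axis of cap_grip and the x axis of neck_mouth, either way round below 0.16 rad and angle between the z axis of cap_grip and the z axis of neck_mouth, either way round below 0.08 rad and linear speed of each of cap, funnel below 0.01 m/s and horizontal distance between funnel_foot and drip_tin_rim below 0.015 m and z of funnel_foot in the frame of drip_tin_rim between -0.029 and -0.008 m and angle between funnel_foot's own z axis and vertical below 0.2 rad and angle between each of cap_tin_rim, drip_tin_rim's own z axis and vertical below 0.1 rad); the robot touches nothing.
It fails at once if the cap or the funnel is dropped on the bench (height (world z) of cap_grip below 0.08 m or height (world z) of funnel_foot below 0.055 m).
It fails at once if the cap is forced in the neck (turned hard without being pushed in, or rammed) (contact force between cap and neck above 150 N).
It fails at once if a tin is tipped over (angle between any of cap_tin_rim, drip_tin_rim's own z axis and vertical above 0.5 rad).
It fails at once if the vase, jar, oil bottle or bowl is shifted (distance of any of vase, flux_jar, oil_bottle from where it was at the start of the episode above 0.02 m or distance of bowl from where it was at the start of the episode above 0.03 m).
It also fails if it takes over 64 s, if anything falls off the work surface, if the arm or the gripper's body presses on something with over 40 N, if the wrist force passes 120 N, or if a joint passes its speed limit or range.

ROBOT

A 6-joint arm with a two-finger parallel gripper is mounted at the origin on the work surface. World frame = base frame: x ahead of the robot, y to its left, z up, the work surface at z = 0. Lengths are in m, angles in rad, forces in N, time in s.
With the tool pointing down it reaches from about 0.3 to 0.775 m from the base axis. Payload 14.6 kg.
Tool frame: the origin (TCP) lies midway between the tips of the shut fingers; the grasp point (between the pads) lies 19 mm behind it (grasp_offset is the distance from the TCP to the grasp point, in m); z points along the fingers, y is the line along which they close (so a half turn about z gives the same grasp; the last joint's range is limited). The gripper opens to 94 mm and grips with 3 to 60 N. Pads are 16 mm wide; open, the fingers measure 119 mm over their backs; the gripper's body (75 mm by 177 mm) begins 78 mm behind the grasp point.
Start: joints at [-1.285, 0.3, 1.521, -0, 1.321, -0.067], TCP at [0.19, -0.516, 0.205] pointing down, gripper open.
Joint ranges: [-3.03, 3.03], [-0.79, 2.21], [0.23, 2.52], [-1.04, 4.18], [0, 3.07], [-2.55, 2.55]. Speed limits (rad/s): [2.22, 2.22, 2.57, 3.14, 3.14, 3.14].

INTERFACE

Orientations are given as [roll, pitch, yaw] about the fixed x, y, z axes, in that order (R = Rz(yaw) Ry(pitch) Rx(roll)).
In Python, from station import * gives the robot as it stands. The module is installed in compiled form; this text tells all that it offers.
- The arm moves only by the tool send_rows, never from a script. Its argument "rows" is a list of rows, each an object of numbers: "dx", "dy", "dz": the shift along the tool's x, y, z in mm; "roll": the turn about the tool's z in degrees; "jaw": the closure, from -1 (fully open) to 1 (shut). In form: [{"dx": .., "dy": .., "dz": .., "roll": .., "jaw": ..}, ...]. A call has 1 to 12 rows; each row shifts and turns the commanded pose from where the row before left it, along the tool's axes as they then stand; what a row does not reach is not made up. A row lasts 1/12 s, in which the tool goes at most 41.7 mm and 7.16 degrees, less where a joint would pass 70% of its speed; a pose out of reach is approached as far as the arm can. A call is refused whole if a number of a shift passes 41.7 or a number of a turn 7.16, either way. A call with a gripper value outside its range is refused whole. The fingers move at their own pace and stop on an object; "force" is the grip in N (left out, the last holds). Time passes only in rows, so rows that do not move let the fingers close. It gives the time, the measured TCP pose, the force, the opening and the grip force at its end, in the units of the state.
- get_obs(): the state, without advancing time (a new reading comes with each control period).
- camera(name): name is "scene" or "top"; returns a dict with "frame" (420x560x3 uint8, red, green, blue), "z_map" (420x560 float32, m along the optical axis (not along the pixel's ray), 0 where there is no reading), "camera_matrix" (3x3 intrinsics, pixels), "rvec" (rotation vector, rad) and "tvec" (3), from world to camera coordinates, as OpenCV has them. Camera axes: x right, y down, z forward; pixel columns grow to the right and rows downward; lengths in m; the calibration is good to about 2 mm. A picture is of the moment at which its call begins.
- hand_in(): hands the job in; it is judged then, once.
The state is a dict: "time_s": time; "qpos": joint angles; "joint_vel": joint speeds; "tau": joint torques, N m; "ee_pos": TCP position; "eef_rot": TCP orientation; "force": force on the tool from outside, world axes, zero at the start; "moment": the same for the moment, N m; "grip_width": finger opening in m; "grip_force": force on a finger pad.
Only numpy, scipy, OpenCV 4.12 (cv2) and the standard library are available. Lean on these libraries where they do the work, as an engineer would, in place of code of your own. Each camera call takes 0.05 s, during which the arm holds its last target. There are 200 camera calls.

## Working session

There is one attempt and no reset: what is moved stays moved. The work goes in short steps, Python scripts to look and compute and a tool call to move; the robot and the scene stay as the last step left them, time stands still between calls to the robot, and variables do not carry over. Pictures are saved under pics/ and viewed, at most 10 in all, crops included, and the job is handed in when it is done.

Besides the shell and the picture viewer there is one more tool, called by a JSON object that holds its "op" and its "data", one argument or row to a line. send_rows: Moves the arm, as the interface text tells. Its arguments: {"type":"object","properties":{"rows":{"type":"array"},"force":{"type":"number"}},"required":["rows"]}

```bash
mkdir -p pics; cat > h.py <<'E'
import numpy as np, cv2
from station import *
from scipy.spatial.transform import Rotation as Ro
def cam(n):
    c=camera(n); R=cv2.Rodrigues(np.array(c["rvec"],float))[0]; t=np.array(c["tvec"],float).ravel(); K=np.array(c["camera_matrix"])
    z=c["z_map"].astype(float); v,u=np.mgrid[:420,:560]
    P=np.stack([(u-K[0,2])/K[0,0]*z,(v-K[1,2])/K[1,1]*z,z],-1)
    W=(P-t)@R; W[z==0]=np.nan
    return c["frame"],W,K,R,t
def save(n,f,s=1.4): cv2.imwrite("pics/"+n+".png",cv2.resize(f[...,::-1],None,fx=s,fy=s))
E
python3 - <<'E'
from h import *
for n in("scene","top"):
    f,W,K,R,t=cam(n); save(n+"0",f); np.savez(n+"0.npz",f=f,W=W,K=K,R=R,t=t); print(n,K[0,0],-R.T@t,R[2])
print(get_obs())
E
```

```text
scene 433.1119334574172 [ 0.9392077  -0.65383794  0.87729859] [-0.40962843  0.59621356 -0.69045923]
top 539.5264213103223 [ 0.24084291 -0.03939064  1.4503578 ] [ 0.18827969  0.01720762 -0.98196469]
{'time_s': 0.1, 'qpos': array([-1.28458293e+00,  3.00408456e-01,  1.52148516e+00, -3.22564193e-05,
        1.32069472e+00, -6.65888075e-02]), 'joint_vel': array([-0.00191456, -0.00193152, -0.00224419,  0.00229519,  0.00099451,
        0.00072991]), 'tau': array([ 5.58056240e-05, -5.32649302e+01, -3.53286803e+01,  7.09277205e-02,
        2.35201127e-02, -6.14420105e-05]), 'ee_pos': array([ 0.18997338, -0.51591387,  0.20496127]), 'eef_rot': array([-3.14059710e+00, -3.50766920e-05,  3.52810191e-01]), 'force': array([ 0.12357538, -0.38505543,  0.24997377]), 'moment': array([ 0.03637892, -0.02485328,  0.023374  ]), 'grip_force': 0.0, 'grip_width': 0.09410408754677081}
```

View pics/scene0.png

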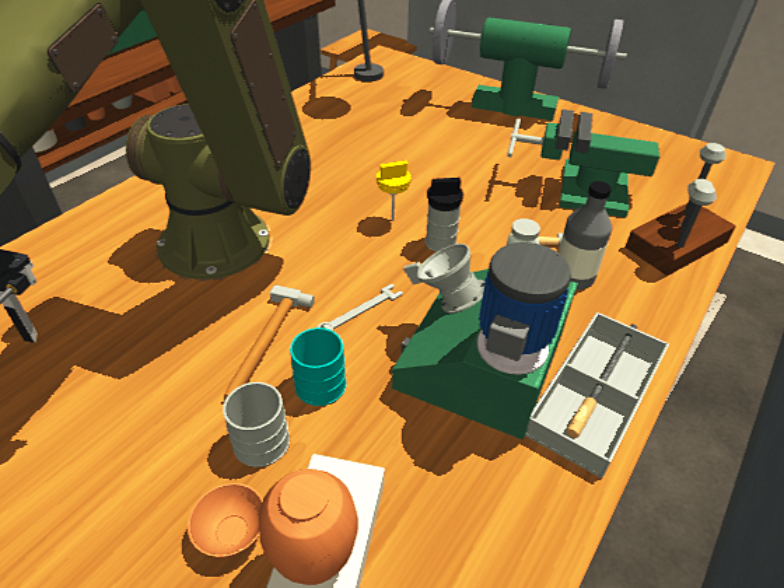

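View pics/top0.png

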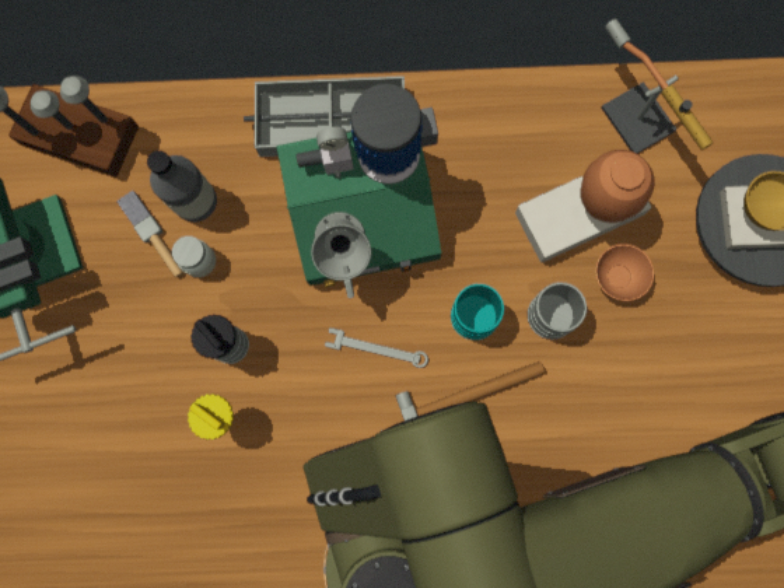

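Scene picture: funnel in the neck at (448,270), grey tin at (255,425), turquoise look-alike tin beside it at (318,365), black cap in its tin at (443,205), and the yellow look-alike at (393,190). Top picture: funnel at (341,245) with its tab at (349,285), grey tin at (557,312), black cap at (215,338).

```bash
cat > m.py <<'E'
from h import *
D={n:np.load(n+"0.npz") for n in("scene","top")}
def circ(p):
    A=np.c_[2*p,np.ones(len(p))]; s=np.linalg.lstsq(A,(p**2).sum(1),rcond=None)[0]; return s[:2],np.sqrt(s[2]+s[:2]@s[:2])
def box(n,u0,u1,v0,v1):
    d=D[n];s=np.s_[int(v0/1.4):int(v1/1.4),int(u0/1.4):int(u1/1.4)]
    return d["W"][s].reshape(-1,3),d["f"][s].reshape(-1,3).astype(int)
# green slope normal
P,c=box("top",280,445,190,290); g=(c[:,1]>c[:,0]*1.5)&(P[:,2]>.05)&(c[:,1]>c[:,2]*1.2)
q=P[g]
for _ in range(5):
    m=q.mean(0); n=np.linalg.svd(q-m)[2][2]; n*=np.sign(n[2]); q=q[abs((q-m)@n)<.004]
print("slope n",n,len(q),"tilt",np.degrees(np.arccos(n[2])),"az",np.degrees(np.arctan2(n[1],n[0])))
az=np.arctan2(n[1],n[0]); s=np.sin(np.radians(35)); N=np.array([s*np.cos(az),s*np.sin(az),np.cos(np.radians(35))])
np.save("N.npy",N)
ex=np.array([0,0,1.])-N*N[2]; ex/=np.linalg.norm(ex); ey=np.cross(N,ex)
for cm,b in(("top",(305,375,208,300)),("scene",(400,472,240,315))):
    P,c=box(cm,*b); gr=(c.max(1)-c.min(1)<25)&(P[:,2]>.13)&(P[:,2]<.26); P=P[gr]
    h=P@N; r=np.histogram(h,bins=np.arange(h.min(),h.max()+.004,.004)); print(cm,len(P),np.c_[r[1][:-1],r[0]][-22:].round(3).tolist())
    np.save("fun_%s.npy"%cm,P)
# tins & cap
for nm,b in(("grey",(525,592,280,345)),("turq",(445,510,282,345)),("cap",(188,242,312,362))):
    P,c=box("top",*b); h=P[:,2]; h=h[np.isfinite(h)]
    r=np.histogram(h,bins=np.arange(0,.2,.005)); print(nm,[(round(a,3),int(k)) for a,k in zip(r[1],r[0]) if k>5])
E
python3 m.py
```

```text
slope n [-0.55902929 -0.0945806   0.82373586] 3119 tilt 34.53946480631623 az -170.39722285397787
top 1401 [[-0.25, 15.0], [-0.246, 9.0], [-0.242, 7.0], [-0.238, 8.0], [-0.234, 6.0], [-0.23, 4.0], [-0.226, 79.0], [-0.222, 186.0], [-0.218, 102.0], [-0.214, 59.0], [-0.21, 67.0], [-0.206, 71.0], [-0.202, 86.0], [-0.198, 84.0], [-0.194, 96.0], [-0.19, 105.0], [-0.186, 65.0], [-0.182, 95.0], [-0.178, 83.0], [-0.174, 48.0], [-0.17, 29.0], [-0.166, 3.0]]
scene 1028 [[-0.249, 5.0], [-0.245, 10.0], [-0.241, 16.0], [-0.237, 20.0], [-0.233, 26.0], [-0.229, 28.0], [-0.225, 42.0], [-0.221, 31.0], [-0.217, 21.0], [-0.213, 32.0], [-0.209, 41.0], [-0.205, 74.0], [-0.201, 62.0], [-0.197, 75.0], [-0.193, 82.0], [-0.189, 113.0], [-0.185, 109.0], [-0.181, 101.0], [-0.177, 101.0], [-0.173, 20.0], [-0.169, 19.0]]
grey [(np.float64(0.0), 577), (np.float64(0.005), 251), (np.float64(0.01), 41), (np.float64(0.015), 22), (np.float64(0.02), 26), (np.float64(0.025), 20), (np.float64(0.03), 24), (np.float64(0.035), 44), (np.float64(0.04), 37), (np.float64(0.045), 30), (np.float64(0.05), 36), (np.float64(0.055), 13
[... 655 characters left out ...]
4(0.075), 26), (np.float64(0.08), 25), (np.float64(0.085), 22), (np.float64(0.09), 31), (np.float64(0.095), 25), (np.float64(0.1), 124), (np.float64(0.105), 54)]
cap [(np.float64(0.0), 129), (np.float64(0.005), 19), (np.float64(0.04), 16), (np.float64(0.05), 7), (np.float64(0.055), 7), (np.float64(0.07), 17), (np.float64(0.075), 20), (np.float64(0.08), 19), (np.float64(0.085), 12), (np.float64(0.09), 9), (np.float64(0.095), 14), (np.float64(0.1), 14), (np.float64(0.125), 6), (np.float64(0.13), 53), (np.float64(0.135), 320), (np.float64(0.14), 231), (np.float64(0.145), 16), (np.float64(0.155), 9), (np.float64(0.16), 12), (np.float64(0.165), 45), (np.float64(0.17), 93), (np.float64(0.175), 9)]
```

```bash
cat > m2.py <<'E'
from m import *
print("----")
def ring(P2,r,rtol):   # robust circle centre with known radius
    from scipy.optimize import least_squares
    f=least_squares(lambda c:np.hypot(*(P2-c).T)-r,np.median(P2,0),loss="soft_l1",f_scale=.002); return f.x,np.abs(f.fun).mean()
for cm in("top","scene"):
    P=np.load("fun_%s.npy"%cm); h=P@N; Q=np.c_[P@ex,P@ey]
    for lo in (-.182,-.180,-.178):
        k=(h>lo)&(h<lo+.006); c0,e=ring(Q[k],.0515,0)
        rr=np.hypot(*(Q[k]-c0).T); k2=abs(rr-.0515)<.004; c1,r1=circ(Q[k][k2])
        print(cm,lo,k.sum(),k2.sum(),"known-r",c0.round(4),e.round(4),"free",c1.round(4),r1.round(4),"world@rim", (c0[0]*ex+c0[1]*ey+(lo+.003)*N).round(4))
    rr=np.hypot(*(Q-c0).T); t=(rr>.060)&(rr<.1)&(h>-.24)&(h<-.16); T=P[t]; print("tab",t.sum(),"mean",T.mean(0).round(4),"h",np.percentile(h[t],[2,50,98]).round(4),"ex",np.percentile(Q[t][:,0]-c0[0],[2,50,98]).round(4),"ey",np.percentile(Q[t][:,1]-c0[1],[2,50,98]).round(4))
for nm,b in(("grey",(525,592,280,345)),("turq",(445,510,282,345))):
    P,c=box("top",*b); k=(P[:,2]>.1)&(P[:,2]<.112); print(nm,ring(P[k][:,:2],.043,0),circ(P[k][:,:2]))
P,c=box("top",185,245,310,365)
k=(P[:,2]>.162)&(c.max(1)<90); T=P[k]; m=T.mean(0); d=np.linalg.svd((T-m)[:,:2])[2][0]; print("bar",m.round(4),"dir",np.degrees(np.arctan2(d[1],d[0])),"len",np.ptp((T-m)[:,:2]@d),k.sum())
k=(P[:,2]>.128)&(P[:,2]<.15); print("head",circ(P[k][:,:2]),np.nanmin(P[k][:,:2],0),np.nanmax(P[k][:,:2],0), (np.nanmin(P[k][:,:2],0)+np.nanmax(P[k][:,:2],0))/2)
# heights of motor
P,c=box("top",350,445,85,190); print("motor",np.nanmax(P[:,2]),np.nanpercentile(P[P[:,2]>.2],[2,98],axis=0))
E
python3 m2.py | sed -n '/----/,$p'
```

```text
----
top -0.182 135 133 known-r [ 0.5568 -0.0221] 0.0016 free [ 0.5568 -0.022 ] 0.0503 world@rim [0.5546 0.0714 0.1727]
top -0.18 146 146 known-r [ 0.5568 -0.022 ] 0.0013 free [ 0.5569 -0.022 ] 0.0504 world@rim [0.5534 0.0714 0.1744]
top -0.178 111 109 known-r [ 0.5568 -0.0219] 0.0017 free [ 0.5571 -0.0218] 0.0503 world@rim [0.5523 0.0713 0.176 ]
tab 36 mean [0.4919 0.0604 0.1404] h [-0.1721 -0.1693 -0.1653] ex [-0.0821 -0.0697 -0.0614] ey [-0.0059 -0.0006  0.0044]
scene -0.182 161 144 known-r [ 0.555  -0.0225] 0.0023 free [ 0.5558 -0.0223] 0.0505 world@rim [0.5533 0.0708 0.1717]
scene -0.18 164 144 known-r [ 0.5549 -0.0226] 0.0025 free [ 0.5558 -0.0224] 0.0507 world@rim [0.5521 0.0705 0.1733]
scene -0.178 147 130 known-r [ 0.5551 -0.0228] 0.0027 free [ 0.5559 -0.0227] 0.0506 world@rim [0.5511 0.0701 0.1751]
tab 41 mean [0.4936 0.0562 0.1375] h [-0.1825 -0.171  -0.1658] ex [-0.0821 -0.0689 -0.0606] ey [-0.0069 -0.0047  0.0013]
grey (array([ 0.45635347, -0.31689403]), np.float64(0.0011841208576004825)) (array([ 0.4563803 , -0.31693157]), np.float64(0.042741280604594))
turq (array([ 0.4589949 , -0.16928674]), np.float64(0.0011135503985857953)) (array([ 0.45903354, -0.16928822]), np.float64(0.04268137726833378))
bar [0.4173 0.3013 0.1707] dir -137.83844543829056 len 0.060261138120136296 154
head (array([0.41735794, 0.30218463]), np.float64(0.02950230334109231)) [0.37963636 0.26335092] [0.45648081 0.34278561] [0.41805859 0.30306827]
motor 0.3298144694351725 [[ 0.68318215 -0.09317486  0.20980992]
 [ 0.78446858  0.03604531  0.32542589]]
```

{"op": "send_rows", "data": {
  "rows": [
    {"dx": 0,"dy": 0,"dz": -30,"jaw": -1},
    {"dy": 10,"dz": -40},
    {"dy": 10,"dz": -40}
  ]
}}

```text
invalid input at $.rows[0]: expected keys dx, dy, dz, roll, jaw
```

{"op": "send_rows", "data": {
  "rows": [
    {"dx": 0,"dy": 0,"dz": -30,"roll": 5.3,"jaw": -1},
    {"dx": 0,"dy": 0,"dz": -35,"roll": 5.3,"jaw": -1},
    {"dx": 20,"dy": -25,"dz": -14,"roll": 0,"jaw": -1},
    {"dx": 20,"dy": -25,"dz": -14,"roll": 0,"jaw": -1},
    {"dx": 20,"dy": -25,"dz": -14,"roll": 0,"jaw": -1},
    {"dx": 20,"dy": -25,"dz": -14,"roll": 0,"jaw": -1},
    {"dx": 20,"dy": -25,"dz": -14,"roll": 0,"jaw": -1},
    {"dx": 20,"dy": -25,"dz": -14,"roll": 0,"jaw": -1},
    {"dx": 20,"dy": -25,"dz": -14,"roll": 0,"jaw": -1},
    {"dx": 20,"dy": -25,"dz": -14,"roll": 0,"jaw": -1},
    {"dx": 20,"dy": -25,"dz": -14,"roll": 0,"jaw": -1},
    {"dx": 20,"dy": -25,"dz": -14,"roll": 0,"jaw": -1}
  ]
}}

```text
time_s: 1.1
ee_pos: [0.3458, -0.2347, 0.411]
eef_rot: [-3.141, 0.0, 0.168]
force: [0.7, -0.3, -0.2]
grip_width: 0.0938
grip_force: 0.0
```

{"op": "send_rows", "data": {
  "rows": [
    {"dx": 20,"dy": -25,"dz": -14,"roll": 0,"jaw": -1},
    {"dx": 20,"dy": -25,"dz": -14,"roll": 0,"jaw": -1},
    {"dx": 20,"dy": -25,"dz": -14,"roll": 0,"jaw": -1},
    {"dx": 20,"dy": -25,"dz": -14,"roll": 0,"jaw": -1},
    {"dx": 20,"dy": -25,"dz": -14,"roll": 0,"jaw": -1},
    {"dx": 20,"dy": -25,"dz": -14,"roll": 0,"jaw": -1},
    {"dx": 20,"dy": -25,"dz": -14,"roll": 0,"jaw": -1},
    {"dx": 20,"dy": -25,"dz": -14,"roll": 0,"jaw": -1},
    {"dx": 20,"dy": -25,"dz": -14,"roll": 0,"jaw": -1},
    {"dx": 20,"dy": -25,"dz": -14,"roll": 0,"jaw": -1},
    {"dx": 20,"dy": -25,"dz": -14,"roll": 0,"jaw": -1}
  ]
}}

```text
time_s: 2.02
ee_pos: [0.5167, 0.0733, 0.5649]
eef_rot: [-3.142, 0.0, 0.168]
force: [-1.1, -1.2, 1.2]
grip_width: 0.0938
grip_force: 0.0
```

```bash
python3 -c "
from h import *
o=get_obs();print(o['time_s'],o['qpos'].round(3),o['ee_pos'].round(4),o['eef_rot'].round(4))"
```

```text
2.0167 [ 0.071  0.293  0.705 -0.     2.144  1.473] [0.5167 0.0733 0.5649] [-3.1416e+00  2.0000e-04  1.6800e-01]
```

{"op": "send_rows", "data": {
  "rows": [
    {"dx": 35,"dy": 0,"dz": 0,"roll": 0,"jaw": -1},
    {"dx": 40,"dy": 0,"dz": 0,"roll": 0,"jaw": -1},
    {"dx": 40,"dy": 0,"dz": 0,"roll": 0,"jaw": -1},
    {"dx": 40,"dy": 0,"dz": 0,"roll": 0,"jaw": -1},
    {"dx": 40,"dy": 0,"dz": 0,"roll": 0,"jaw": -1}
  ]
}}

```text
time_s: 2.43
ee_pos: [0.6478, 0.0948, 0.5199]
eef_rot: [3.141, -0.024, 0.168]
force: [1.0, -0.1, -0.4]
grip_width: 0.0943
grip_force: 0.0
```

```bash
python3 -c "
from h import *
o=get_obs();print(o['time_s'],o['qpos'].round(3),o['ee_pos'].round(4),o['eef_rot'].round(4))"
```

```text
2.4333 [8.900e-02 6.800e-01 2.370e-01 2.000e-03 2.200e+00 1.493e+00] [0.6478 0.0948 0.5199] [ 3.1415 -0.0244  0.1678]
```

{"op": "send_rows", "data": {
  "rows": [
    {"dx": 40,"dy": 0,"dz": 0,"roll": 0,"jaw": -1},
    {"dx": 40,"dy": 0,"dz": 0,"roll": 0,"jaw": -1},
    {"dx": 40,"dy": 0,"dz": 0,"roll": 0,"jaw": -1},
    {"dx": 40,"dy": 0,"dz": 0,"roll": 0,"jaw": -1}
  ]
}}

```text
time_s: 2.77
ee_pos: [0.7152, 0.108, 0.4607]
eef_rot: [3.14, -0.099, 0.168]
force: [0.3, -0.2, -0.5]
grip_width: 0.0938
grip_force: 0.0
```

```bash
python3 -c "
from h import *
o=get_obs();print(o['time_s'],o['qpos'].round(3),o['ee_pos'].round(4),o['eef_rot'].round(4))"
```

```text
2.7667 [0.097 0.771 0.236 0.006 2.036 1.503] [0.7152 0.108  0.4607] [ 3.1396 -0.0987  0.1679]
```

{"op": "send_rows", "data": {
  "rows": [
    {"dx": 33,"dy": 0,"dz": -22,"roll": 0,"jaw": -1},
    {"dx": 33,"dy": 0,"dz": -22,"roll": 0,"jaw": -1},
    {"dx": 33,"dy": 0,"dz": -22,"roll": 0,"jaw": -1},
    {"dx": 33,"dy": 0,"dz": -22,"roll": 0,"jaw": -1},
    {"dx": 33,"dy": 0,"dz": -22,"roll": 0,"jaw": -1},
    {"dx": 33,"dy": 0,"dz": -22,"roll": 0,"jaw": -1}
  ]
}}

```text
time_s: 3.27
ee_pos: [0.7259, 0.1128, 0.4986]
eef_rot: [3.137, -0.232, 0.168]
force: [0.3, -0.0, 0.6]
grip_width: 0.0943
grip_force: 0.0
```

```bash
python3 -c "
from h import *
o=get_obs();print(o['time_s'],o['qpos'].round(3),o['ee_pos'].round(4),o['eef_rot'].round(4))"
```

```text
3.2667 [0.1   0.725 0.235 0.012 1.949 1.509] [0.7259 0.1128 0.4986] [ 3.1372 -0.2325  0.1683]
```

{"op": "send_rows", "data": {
  "rows": [
    {"dx": 30,"dy": 0,"dz": -28,"roll": 0,"jaw": -1},
    {"dx": 30,"dy": 0,"dz": -28,"roll": 0,"jaw": -1},
    {"dx": 30,"dy": 0,"dz": -28,"roll": 0,"jaw": -1},
    {"dx": 30,"dy": 0,"dz": -28,"roll": 0,"jaw": -1},
    {"dx": 30,"dy": 0,"dz": -28,"roll": 0,"jaw": -1},
    {"dx": 30,"dy": 0,"dz": -28,"roll": 0,"jaw": -1}
  ]
}}

```text
time_s: 3.77
ee_pos: [0.7016, 0.1113, 0.5734]
eef_rot: [3.136, -0.361, 0.169]
force: [0.6, 0.1, 0.2]
grip_width: 0.094
grip_force: 0.0
```

```bash
python3 -c "
from h import *
o=get_obs();print(o['time_s'],o['qpos'].round(3),o['ee_pos'].round(4),o['eef_rot'].round(4))"
```

```text
3.7667 [0.099 0.624 0.235 0.02  1.921 1.512] [0.7016 0.1113 0.5734] [ 3.1356 -0.3614  0.169 ]
```

{"op": "send_rows", "data": {
  "rows": [
    {"dx": 36,"dy": 0,"dz": -20,"roll": 0,"jaw": -1},
    {"dx": 36,"dy": 0,"dz": -20,"roll": 0,"jaw": -1},
    {"dx": 36,"dy": 0,"dz": -20,"roll": 0,"jaw": -1},
    {"dx": 36,"dy": 0,"dz": -20,"roll": 0,"jaw": -1},
    {"dx": 36,"dy": 0,"dz": -20,"roll": 0,"jaw": -1},
    {"dx": 36,"dy": 0,"dz": -20,"roll": 0,"jaw": -1},
    {"dx": 36,"dy": 0,"dz": -20,"roll": 0,"jaw": -1}
  ]
}}

```text
time_s: 4.35
ee_pos: [0.7045, 0.1143, 0.6267]
eef_rot: [3.134, -0.523, 0.17]
force: [-0.8, -0.1, 0.3]
grip_width: 0.0936
grip_force: 0.0
```

```bash
python3 -c "
from h import *
o=get_obs();print(o['time_s'],o['qpos'].round(3),o['ee_pos'].round(4),o['eef_rot'].round(4))"
```

```text
4.35 [0.099 0.566 0.236 0.028 1.818 1.516] [0.7045 0.1143 0.6267] [ 3.1336 -0.5228  0.1702]
```

{"op": "send_rows", "data": {
  "rows": [
    {"dx": 36,"dy": 0,"dz": -20,"roll": 0,"jaw": -1},
    {"dx": 36,"dy": 0,"dz": -20,"roll": 0,"jaw": -1},
    {"dx": 36,"dy": 0,"dz": -20,"roll": 0,"jaw": -1},
    {"dx": 0,"dy": 0,"dz": 0,"roll": 0,"jaw": -1}
  ]
}}

```text
time_s: 4.68
ee_pos: [0.6973, 0.1141, 0.6581]
eef_rot: [3.132, -0.596, 0.171]
force: [0.3, -0.2, 0.9]
grip_width: 0.094
grip_force: 0.0
```

```bash
cat > s.py <<'E'
from h import *
N=np.load("N.npy"); o=get_obs(); p=o['ee_pos']; R=Ro.from_euler('xyz',o['eef_rot']).as_matrix()
G=p-.019*R[:,2]
if __name__=="__main__":
    print(o['time_s'],o['qpos'].round(3),p.round(4),o['eef_rot'].round(4),"grasp pt",G.round(4))
    print("tilt",np.degrees(np.arccos(-R[2,2])).round(2),"vs N err deg",np.degrees(np.arccos(-R[:,2]@N)).round(2),"toolx",R[:,0].round(3),"tooly",R[:,1].round(3))
E
python3 s.py; python3 - <<'E'
import sys; sys.path.insert(0,'.')
import os; os.chdir('.')
from s import *
ex=np.array([0,0,1.])-N*N[2]; ex/=np.linalg.norm(ex); ey=np.cross(N,ex)
M=.5562*ex-.0222*ey-.222*N; tab=M-.072*ex+.036*N
print("mouth",M,"tab",tab,"delta tool mm",(R.T@(tab-G)*1000).round(1), "above60", (R.T@(tab+.06*N-G)*1000).round(1))
E
```

```text
4.6833 [0.098 0.529 0.235 0.032 1.782 1.517] [0.6973 0.1141 0.6581] [ 3.1324 -0.596   0.1712] grasp pt [0.6868 0.1125 0.6738]
tilt 34.15 vs N err deg 0.94 toolx [0.815 0.141 0.561] tooly [ 0.165 -0.986  0.008]
mouth [0.57848139 0.07535616 0.13717146] tab [0.49996944 0.06207294 0.12536343] delta tool mm [-467.3   14.7  345.9] above60 [-468.2   15.1  285.9]
```

{"op": "send_rows", "data": {
  "rows": [
    {"dx": -36,"dy": 1,"dz": 18,"roll": 0,"jaw": -1},
    {"dx": -36,"dy": 1,"dz": 18,"roll": 0,"jaw": -1},
    {"dx": -36,"dy": 1,"dz": 18,"roll": 0,"jaw": -1},
    {"dx": -36,"dy": 1,"dz": 18,"roll": 0,"jaw": -1},
    {"dx": -36,"dy": 1,"dz": 18,"roll": 0,"jaw": -1},
    {"dx": -36,"dy": 1,"dz": 18,"roll": 0,"jaw": -1},
    {"dx": -36,"dy": 1,"dz": 18,"roll": 0,"jaw": -1},
    {"dx": -36,"dy": 1,"dz": 18,"roll": 0,"jaw": -1},
    {"dx": -36,"dy": 1,"dz": 18,"roll": 0,"jaw": -1},
    {"dx": -36,"dy": 1,"dz": 18,"roll": 0,"jaw": -1},
    {"dx": -36,"dy": 1,"dz": 18,"roll": 0,"jaw": -1},
    {"dx": -36,"dy": 1,"dz": 18,"roll": 0,"jaw": -1}
  ]
}}

```text
time_s: 5.68
ee_pos: [0.51, 0.0694, 0.3114]
eef_rot: [3.133, -0.591, 0.171]
force: [0.8, 0.4, 1.1]
grip_width: 0.0938
grip_force: 0.0
```

{"op": "send_rows", "data": {
  "rows": [
    {"dx": -18,"dy": 1,"dz": 18,"roll": 0,"jaw": -1},
    {"dx": -10,"dy": 1,"dz": 18,"roll": 0,"jaw": -1},
    {"dx": -8,"dy": 1,"dz": 18,"roll": 0,"jaw": -1},
    {"dx": 0,"dy": 0,"dz": 10,"roll": 0,"jaw": -1},
    {"dx": 0,"dy": 0,"dz": 0,"roll": 0,"jaw": -1}
  ]
}}

```text
time_s: 6.1
ee_pos: [0.5177, 0.0671, 0.2382]
eef_rot: [3.133, -0.588, 0.171]
force: [0.7, -0.8, 0.7]
grip_width: 0.094
grip_force: 0.0
```

```bash
python3 s.py; cat >> s.py <<'E'
ex=np.array([0,0,1.])-N*N[2]; ex/=np.linalg.norm(ex); ey=np.cross(N,ex)
M=.5562*ex-.0222*ey-.222*N; tab=M-.072*ex+.036*N
def go(t): return (R.T@(np.array(t)-G)*1000).round(1)
E
python3 -c "
from s import *
print(go(tab), go(tab+.06*N))
f,*_=cam('scene'); save('s1',f)"
```

```text
6.1 [ 0.019 -0.098  1.99   0.122  0.67   1.348] [0.5177 0.0671 0.2382] [ 3.1333 -0.5879  0.171 ] grasp pt [0.5073 0.0655 0.254 ]
tilt 33.69 vs N err deg 1.37 toolx [0.82  0.142 0.555] tooly [ 0.166 -0.986  0.007]
[-77.8   1.3 102.8] [-79.2   1.6  42.8]
```

View pics/s1.png

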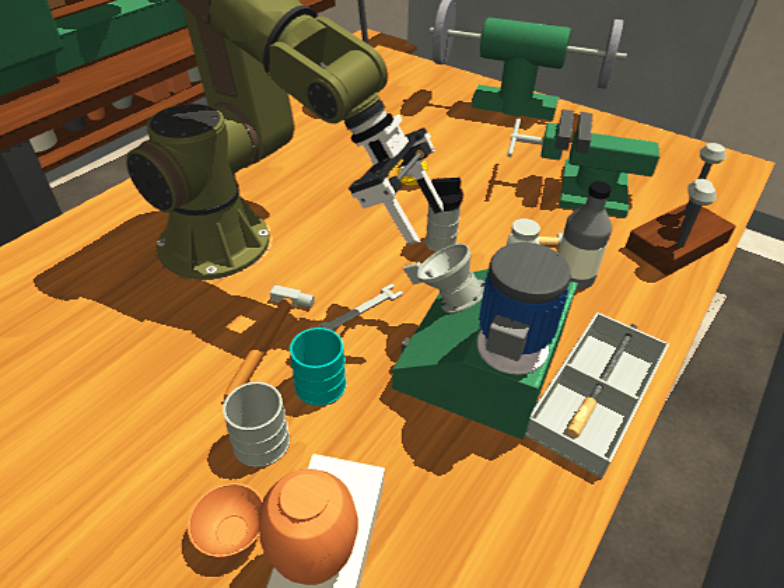

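The gripper is tilted like the neck, with its tips at about (418,240), just above the tab.

{"op": "send_rows", "data": {
  "rows": [
    {"dx": -26,"dy": 0,"dz": 14,"roll": 0,"jaw": -1},
    {"dx": -26,"dy": 0,"dz": 14,"roll": 0,"jaw": -1},
    {"dx": -26,"dy": 0,"dz": 14,"roll": 0,"jaw": -1},
    {"dx": 0,"dy": 0,"dz": 20,"roll": 0,"jaw": -1},
    {"dx": 0,"dy": 0,"dz": 20,"roll": 0,"jaw": -1},
    {"dx": 0,"dy": 0,"dz": 10,"roll": 0,"jaw": -1},
    {"dx": 0,"dy": 0,"dz": 0,"roll": 0,"jaw": -1}
  ]
}}

```text
time_s: 6.73
ee_pos: [0.5052, 0.0642, 0.1196]
eef_rot: [3.133, -0.59, 0.172]
force: [-0.3, -0.2, -0.4]
grip_width: 0.0942
grip_force: 0.0
```

```bash
python3 s.py; python3 -c "
from s import *
print(go(tab))"
```

```text
6.7333 [0.012 0.053 2.158 0.234 0.354 1.218] [0.5052 0.0642 0.1196] [ 3.1332 -0.5898  0.1715] grasp pt [0.4947 0.0625 0.1354]
tilt 33.8 vs N err deg 1.26 toolx [0.819 0.142 0.556] tooly [ 0.166 -0.986  0.007]
[-1.4  1.3 11.2]
```

{"op": "send_rows", "data": {
  "rows": [
    {"dx": -1,"dy": 1,"dz": 10,"roll": 0,"jaw": -1},
    {"dx": 0,"dy": 0,"dz": 0,"roll": 0,"jaw": -1},
    {"dx": 0,"dy": 0,"dz": 0,"roll": 0,"jaw": 1},
    {"dx": 0,"dy": 0,"dz": 0,"roll": 0,"jaw": 1},
    {"dx": 0,"dy": 0,"dz": 0,"roll": 0,"jaw": 1},
    {"dx": 0,"dy": 0,"dz": 0,"roll": 0,"jaw": 1},
    {"dx": 0,"dy": 0,"dz": 0,"roll": 0,"jaw": 1},
    {"dx": 0,"dy": 0,"dz": 0,"roll": 0,"jaw": 1}
  ],
  "force": 50
}}

```text
time_s: 7.4
ee_pos: [0.5093, 0.0637, 0.1115]
eef_rot: [3.133, -0.591, 0.172]
force: [-0.5, 0.9, 0.1]
grip_width: 0.0573
grip_force: 0.0
```

{"op": "send_rows", "data": {
  "rows": [
    {"dx": 0,"dy": 0,"dz": 0,"roll": 0,"jaw": 1},
    {"dx": 0,"dy": 0,"dz": 0,"roll": 0,"jaw": 1},
    {"dx": 0,"dy": 0,"dz": 0,"roll": 0,"jaw": 1},
    {"dx": 0,"dy": 0,"dz": 0,"roll": 0,"jaw": 1},
    {"dx": 0,"dy": 0,"dz": 0,"roll": 0,"jaw": 1},
    {"dx": 0,"dy": 0,"dz": 0,"roll": 0,"jaw": 1},
    {"dx": 0,"dy": 0,"dz": 0,"roll": 0,"jaw": 1},
    {"dx": 0,"dy": 0,"dz": 0,"roll": 0,"jaw": 1}
  ]
}}

```text
time_s: 8.07
ee_pos: [0.5093, 0.0638, 0.1113]
eef_rot: [3.133, -0.591, 0.172]
force: [-1.7, 0.4, 0.9]
grip_width: 0.0118
grip_force: 50.0
```

{"op": "send_rows", "data": {
  "rows": [
    {"dx": 0,"dy": 0,"dz": -8,"roll": 0,"jaw": 1},
    {"dx": 0,"dy": 0,"dz": -15,"roll": 0,"jaw": 1},
    {"dx": 0,"dy": 0,"dz": -20,"roll": 0,"jaw": 1},
    {"dx": 0,"dy": 0,"dz": -25,"roll": 0,"jaw": 1},
    {"dx": 0,"dy": 0,"dz": -30,"roll": 0,"jaw": 1},
    {"dx": 0,"dy": 0,"dz": -30,"roll": 0,"jaw": 1},
    {"dx": 10,"dy": 0,"dz": -25,"roll": 0,"jaw": 1},
    {"dx": 16,"dy": 0,"dz": -25,"roll": 0,"jaw": 1},
    {"dx": 16,"dy": 0,"dz": -25,"roll": 0,"jaw": 1},
    {"dx": 0,"dy": 0,"dz": 0,"roll": 0,"jaw": 1}
  ]
}}

```text
time_s: 8.9
ee_pos: [0.4326, 0.052, 0.3093]
eef_rot: [3.131, -0.599, 0.172]
force: [0.0, -0.5, -0.8]
grip_width: 0.0116
grip_force: 50.0
```

```bash
python3 s.py
```

```text
8.9 [-0.028 -0.39   2.05   0.13   0.894  1.323] [0.4326 0.052  0.3093] [ 3.1306 -0.5986  0.1723] grasp pt [0.422  0.0503 0.325 ]
tilt 34.3 vs N err deg 0.85 toolx [0.814 0.142 0.563] tooly [ 0.165 -0.986  0.009]
```

{"op": "send_rows", "data": {
  "rows": [
    {"dx": -30,"dy": -10,"dz": -18,"roll": 0,"jaw": 1},
    {"dx": -30,"dy": -10,"dz": -18,"roll": 0,"jaw": 1},
    {"dx": -30,"dy": -10,"dz": -18,"roll": 0,"jaw": 1},
    {"dx": -34,"dy": 0,"dz": -20,"roll": 0,"jaw": 1},
    {"dx": -34,"dy": 0,"dz": -20,"roll": 0,"jaw": 1}
  ]
}}

```text
time_s: 9.32
ee_pos: [0.2877, 0.063, 0.2885]
eef_rot: [3.131, -0.552, 0.17]
force: [0.1, -0.7, 1.0]
grip_width: 0.0117
grip_force: 50.0
```

```bash
python3 s.py
```

```text
9.3167 [ 0.035 -0.788  2.271  0.067  1.111  1.426] [0.2877 0.063  0.2885] [ 3.131  -0.5517  0.1701] grasp pt [0.2778 0.0615 0.3047]
tilt 31.62 vs N err deg 3.43 toolx [0.839 0.144 0.524] tooly [ 0.164 -0.986  0.009]
```

{"op": "send_rows", "data": {
  "rows": [
    {"dx": -36,"dy": -3,"dz": -18,"roll": 0,"jaw": 1},
    {"dx": -36,"dy": -3,"dz": -18,"roll": 0,"jaw": 1},
    {"dx": -36,"dy": -3,"dz": -18,"roll": 0,"jaw": 1},
    {"dx": -36,"dy": -3,"dz": -18,"roll": 0,"jaw": 1},
    {"dx": -36,"dy": 0,"dz": -18,"roll": 0,"jaw": 1},
    {"dx": -36,"dy": 0,"dz": -18,"roll": 0,"jaw": 1}
  ]
}}

```text
time_s: 9.82
ee_pos: [0.2105, 0.1304, 0.2785]
eef_rot: [3.084, -0.47, 0.169]
force: [-0.4, 0.7, -2.4]
grip_width: 0.0116
grip_force: 50.0
```

```bash
python3 s.py
```

```text
9.8167 [ 0.72  -0.79   2.271 -0.302  1.293  2.165] [0.2105 0.1304 0.2785] [ 3.0845 -0.4704  0.1686] grasp pt [0.2019 0.1301 0.2954]
tilt 27.13 vs N err deg 8.67 toolx [0.879 0.15  0.453] tooly [ 0.142 -0.989  0.051]
```

{"op": "send_rows", "data": {
  "rows": [
    {"dx": -5,"dy": 28,"dz": -10,"roll": 0,"jaw": 1},
    {"dx": -10,"dy": 28,"dz": -10,"roll": 0,"jaw": 1},
    {"dx": -15,"dy": 28,"dz": -10,"roll": 0,"jaw": 1},
    {"dx": -25,"dy": 10,"dz": -10,"roll": 0,"jaw": 1}
  ]
}}

```text
time_s: 10.15
ee_pos: [0.2278, 0.0905, 0.301]
eef_rot: [3.047, -0.418, 0.159]
force: [-0.1, 0.1, -1.8]
grip_width: 0.0115
grip_force: 50.0
```

```bash
python3 s.py
```

```text
10.15 [ 0.461 -0.79   2.208 -0.217  1.353  1.9  ] [0.2278 0.0905 0.301 ] [ 3.0475 -0.4185  0.1588] grasp pt [0.22   0.091  0.3183]
tilt 24.54 vs N err deg 12.39 toolx [0.902 0.144 0.406] tooly [ 0.12  -0.989  0.086]
```

{"op": "send_rows", "data": {
  "rows": [
    {"dx": -15,"dy": 30,"dz": -10,"roll": 0,"jaw": 1},
    {"dx": -15,"dy": 30,"dz": -10,"roll": 0,"jaw": 1},
    {"dx": -15,"dy": 30,"dz": -10,"roll": 0,"jaw": 1},
    {"dx": -30,"dy": 10,"dz": -10,"roll": 0,"jaw": 1},
    {"dx": -35,"dy": 0,"dz": -10,"roll": 0,"jaw": 1}
  ]
}}

```text
time_s: 10.57
ee_pos: [0.2317, 0.0369, 0.3245]
eef_rot: [3.029, -0.339, 0.148]
force: [-0.2, -0.2, -1.7]
grip_width: 0.0118
grip_force: 50.0
```

```bash
python3 s.py
```

```text
10.5667 [ 0.122 -0.79   2.139 -0.105  1.451  1.559] [0.2317 0.0369 0.3245] [ 3.0285 -0.3385  0.1484] grasp pt [0.2252 0.0381 0.3423]
tilt 20.41 vs N err deg 17.11 toolx [0.933 0.14  0.332] tooly [ 0.11  -0.988  0.106]
```

{"op": "send_rows", "data": {
  "rows": [
    {"dx": -25,"dy": 30,"dz": -10,"roll": 0,"jaw": 1},
    {"dx": -25,"dy": 28,"dz": -10,"roll": 0,"jaw": 1},
    {"dx": -35,"dy": 10,"dz": -12,"roll": 0,"jaw": 1},
    {"dx": -38,"dy": 0,"dz": -12,"roll": 0,"jaw": 1},
    {"dx": -38,"dy": -2,"dz": -12,"roll": 0,"jaw": 1},
    {"dx": -38,"dy": -2,"dz": -12,"roll": 0,"jaw": 1}
  ]
}}

```text
time_s: 11.07
ee_pos: [0.2025, -0.0235, 0.3653]
eef_rot: [3.045, -0.224, 0.141]
force: [0.8, 0.2, -1.2]
grip_width: 0.0117
grip_force: 50.0
```

```bash
echo '    print("toolz h",R[:2,2].round(3))' > /tmp/l; sed -i '/print("tilt"/r /tmp/l' s.py; python3 s.py
```

```text
11.0667 [-0.309 -0.79   2.026  0.01   1.662  1.133] [ 0.2025 -0.0235  0.3653] [ 3.0455 -0.2237  0.1414] grasp pt [ 0.1981 -0.0222  0.3838]
tilt 13.93 vs N err deg 23.04 toolx [0.965 0.137 0.222] tooly [ 0.119 -0.988  0.094]
toolz h [ 0.232 -0.064]
```

{"op": "send_rows", "data": {
  "rows": [
    {"dx": -36,"dy": 4,"dz": -15,"roll": 0,"jaw": 1},
    {"dx": -36,"dy": 0,"dz": -15,"roll": 0,"jaw": 1},
    {"dx": -36,"dy": 0,"dz": -15,"roll": 0,"jaw": 1},
    {"dx": -36,"dy": 0,"dz": -15,"roll": 0,"jaw": 1}
  ]
}}

```text
time_s: 11.4
ee_pos: [0.1539, -0.0668, 0.4227]
eef_rot: [3.072, -0.164, 0.138]
force: [-0.1, -1.1, -1.0]
grip_width: 0.0117
grip_force: 50.0
```

```bash
 python3 s.py
```

```text
11.4 [-0.776 -0.79   1.883  0.091  1.892  0.699] [ 0.1539 -0.0668  0.4227] [ 3.0724 -0.1637  0.1379] grasp pt [ 0.1506 -0.066   0.4414]
tilt 10.18 vs N err deg 26.07 toolx [0.977 0.136 0.163] tooly [ 0.126 -0.99   0.068]
toolz h [ 0.171 -0.046]
```

```bash
cat > f.py <<'E'
from s import *
R0=Ro.from_euler('xyz',[3.133,-.591,.172]).as_matrix(); p0=np.array([.5093,.0638,.1113])
off=R0.T@(M-p0); zt=R0.T@N
if __name__=="__main__":
    print("foot off",off.round(4)); F=p+R@off; print("foot now",F.round(4),"axis",(R@zt).round(3))
    for z in(.087+.09,.087): print(z,(R.T@(np.array([.4564,-.3169,z])-F)*1000).round(1))
E
python3 f.py
```

```text
foot off [0.0727 0.0003 0.0176]
foot now [ 0.2279 -0.0581  0.4173] axis [-0.189  0.037  0.981]
0.177 [149.1 268.5 287.4]
0.087 [134.4 262.4 376. ]
```

{"op": "send_rows", "data": {
  "rows": [
    {"dx": 0,"dy": -36,"dz": 0,"roll": 0,"jaw": 1},
    {"dx": -10,"dy": -30,"dz": -5,"roll": 0,"jaw": 1},
    {"dx": -35,"dy": 0,"dz": -15,"roll": 0,"jaw": 1},
    {"dx": -35,"dy": 0,"dz": -15,"roll": 0,"jaw": 1},
    {"dx": -35,"dy": 0,"dz": -15,"roll": 0,"jaw": 1}
  ]
}}

```text
time_s: 11.82
ee_pos: [0.1235, -0.0594, 0.4639]
eef_rot: [3.092, -0.126, 0.145]
force: [0.4, -0.9, -1.1]
grip_width: 0.0115
grip_force: 50.0
```

```bash
 python3 s.py; python3 f.py
```

```text
11.8167 [-0.894 -0.79   1.778  0.094  2.045  0.582] [ 0.1235 -0.0594  0.4639] [ 3.0919 -0.1263  0.1452] grasp pt [ 0.121  -0.0588  0.4828]
tilt 7.77 vs N err deg 27.98 toolx [0.982 0.144 0.126] tooly [ 0.138 -0.989  0.049]
toolz h [ 0.132 -0.031]
foot off [0.0727 0.0003 0.0176]
foot now [ 0.1972 -0.0498  0.4557] axis [-0.15   0.022  0.988]
0.177 [181.  286.3 318.5]
0.087 [169.7 281.9 407.7]
```

{"op": "send_rows", "data": {
  "rows": [
    {"dx": 18,"dy": 29,"dz": 15,"roll": 0,"jaw": 1},
    {"dx": 18,"dy": 29,"dz": 15,"roll": 0,"jaw": 1},
    {"dx": 18,"dy": 29,"dz": 15,"roll": 0,"jaw": 1},
    {"dx": 18,"dy": 29,"dz": 15,"roll": 0,"jaw": 1},
    {"dx": 18,"dy": 29,"dz": 20,"roll": 0,"jaw": 1},
    {"dx": 18,"dy": 29,"dz": 20,"roll": 0,"jaw": 1},
    {"dx": 18,"dy": 29,"dz": 20,"roll": 0,"jaw": 1},
    {"dx": 18,"dy": 29,"dz": 20,"roll": 0,"jaw": 1},
    {"dx": 18,"dy": 28,"dz": 20,"roll": 0,"jaw": 1},
    {"dx": 18,"dy": 28,"dz": 20,"roll": 0,"jaw": 1},
    {"dx": 0,"dy": 0,"dz": 0,"roll": 0,"jaw": 1},
    {"dx": 0,"dy": 0,"dz": 0,"roll": 0,"jaw": 1}
  ]
}}

```text
time_s: 12.82
ee_pos: [0.3608, -0.3282, 0.3197]
eef_rot: [3.096, -0.123, 0.133]
force: [-1.6, 0.7, -1.1]
grip_width: 0.0118
grip_force: 50.0
```

```bash
 python3 s.py; python3 f.py
```

```text
12.8167 [-0.857  0.024  1.584  0.079  1.429  0.577] [ 0.3608 -0.3282  0.3197] [ 3.0963 -0.1234  0.133 ] grasp pt [ 0.3584 -0.3277  0.3385]
tilt 7.53 vs N err deg 28.15 toolx [0.984 0.132 0.123] tooly [ 0.127 -0.991  0.045]
toolz h [ 0.128 -0.029]
foot off [0.0727 0.0003 0.0176]
foot now [ 0.4346 -0.3195  0.3112] axis [-0.147  0.02   0.989]
0.177 [  5.3  -5.8 135.8]
0.087 [ -5.8  -9.9 225. ]
```

{"op": "send_rows", "data": {
  "rows": [
    {"dx": 5,"dy": -6,"dz": 20,"roll": 0,"jaw": 1},
    {"dx": 0,"dy": 0,"dz": 30,"roll": 0,"jaw": 1},
    {"dx": 0,"dy": 0,"dz": 30,"roll": 0,"jaw": 1},
    {"dx": 0,"dy": 0,"dz": 30,"roll": 0,"jaw": 1},
    {"dx": 0,"dy": 0,"dz": 15,"roll": 0,"jaw": 1},
    {"dx": 0,"dy": 0,"dz": 0,"roll": 0,"jaw": 1},
    {"dx": 0,"dy": 0,"dz": 0,"roll": 0,"jaw": 1}
  ]
}}

```text
time_s: 13.4
ee_pos: [0.3813, -0.3253, 0.2]
eef_rot: [3.091, -0.127, 0.134]
force: [0.1, -0.8, -0.1]
grip_width: 0.012
grip_force: 50.0
```

```bash
 python3 f.py; python3 -c "
from h import *
f,W,K,Rc,t=cam('scene'); save('s2',f); np.savez('scene1.npz',f=f,W=W,K=K,R=Rc,t=t)
f,W,K,Rc,t=cam('top');np.savez('top1.npz',f=f,W=W,K=K,R=Rc,t=t)"
```

```text
foot off [0.0727 0.0003 0.0176]
foot now [ 0.455  -0.3165  0.1918] axis [-0.151  0.025  0.988]
0.177 [-0.6 -0.2 14.9]
0.087 [-12.   -4.7 104.1]
```

View pics/s2.png

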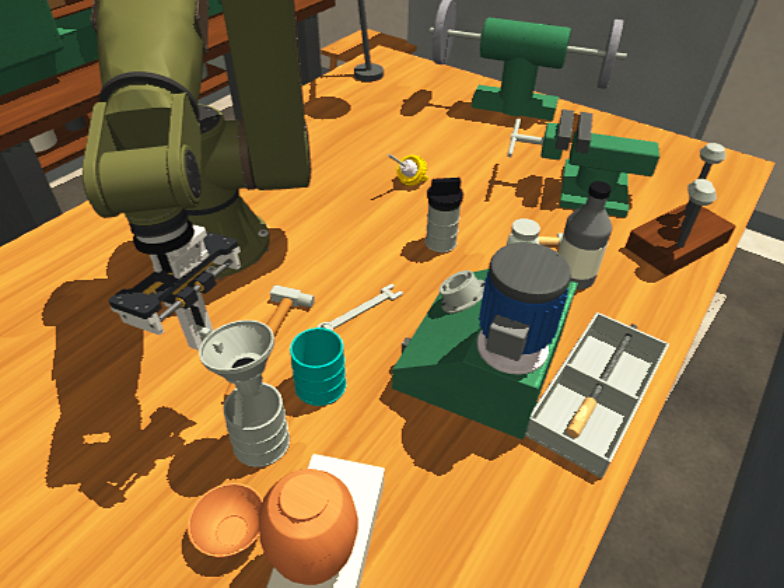

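The funnel hangs nearly upright at (238,350) above the grey tin at (257,420), and the neck at (460,290) is empty. The yellow look-alike was unsupported and has toppled; it lies at (410,170).

```bash
python3 - <<'E'
from f import *
from scipy.optimize import least_squares
A=R@zt; a1=np.cross(A,[0,1,0.]);a1/=np.linalg.norm(a1);a2=np.cross(A,a1)
F=p+R@off
for n in("scene","top"):
    d=np.load(n+"1.npz"); P=d["W"].reshape(-1,3); c=d["f"].reshape(-1,3).astype(int)
    k=(c.max(1)-c.min(1)<30)&(np.hypot(*(P[:,:2]-F[:2]).T)<.075); q=P[k]; rel=q-F; h=rel@A; Q=np.c_[rel@a1,rel@a2]; r=np.hypot(*Q.T)
    k=(r>.045)&(r<.058)&(h>.035)&(h<.06); f=least_squares(lambda x:np.hypot(*(Q[k]-x).T)-.0515,[0,0],loss="soft_l1",f_scale=.002)
    rim=q[k]; m=rim.mean(0); nn=np.linalg.svd(rim-m)[2][2]; nn*=np.sign(nn[2])
    print(n,k.sum(),"centre err",(f.x[0]*a1+f.x[1]*a2).round(4),"h",np.median(h[k]).round(4),"rim normal",nn.round(3),"A",A.round(3))
E
```

```text
scene 647 centre err [-0.0004  0.0005 -0.0001] h 0.0431 rim normal [-0.156  0.055  0.986] A [-0.153  0.026  0.988]
top 221 centre err [-0.0015  0.0007 -0.0003] h 0.0433 rim normal [-0.155  0.004  0.988] A [-0.153  0.026  0.988]
```

{"op": "send_rows", "data": {
  "rows": [
    {"dx": -3,"dy": -1,"dz": 20,"roll": 0,"jaw": 1},
    {"dx": -3,"dy": -1,"dz": 25,"roll": 0,"jaw": 1},
    {"dx": -3,"dy": -2,"dz": 25,"roll": 0,"jaw": 1},
    {"dx": -3,"dy": -1,"dz": 15,"roll": 0,"jaw": 1},
    {"dx": 0,"dy": 0,"dz": 8,"roll": 0,"jaw": 1},
    {"dx": 0,"dy": 0,"dz": 5,"roll": 0,"jaw": 1},
    {"dx": 0,"dy": 0,"dz": 0,"roll": 0,"jaw": 1},
    {"dx": 0,"dy": 0,"dz": 0,"roll": 0,"jaw": 1}
  ]
}}

```text
time_s: 14.17
ee_pos: [0.3826, -0.3259, 0.1012]
eef_rot: [3.09, -0.128, 0.134]
force: [1.3, -0.7, -0.3]
grip_width: 0.0119
grip_force: 50.0
```

```bash
 python3 f.py
```

```text
foot off [0.0727 0.0003 0.0176]
foot now [ 0.4564 -0.3172  0.093 ] axis [-0.152  0.025  0.988]
0.177 [ 10.8   4.  -83.2]
0.087 [-0.7 -0.6  6. ]
```

{"op": "send_rows", "data": {
  "rows": [
    {"dx": 0,"dy": 0,"dz": 3,"roll": 0,"jaw": 1},
    {"dx": 0,"dy": 0,"dz": 2,"roll": 0,"jaw": 1},
    {"dx": 0,"dy": 0,"dz": 0,"roll": 0,"jaw": 1}
  ]
}}

```text
time_s: 14.42
ee_pos: [0.3842, -0.3267, 0.0969]
eef_rot: [3.088, -0.131, 0.134]
force: [3.1, -0.0, 10.7]
grip_width: 0.0119
grip_force: 50.0
```

{"op": "send_rows", "data": {
  "rows": [
    {"dx": 0,"dy": 0,"dz": 0,"roll": 0,"jaw": 0.5},
    {"dx": 0,"dy": 0,"dz": 0,"roll": 0,"jaw": 0.2},
    {"dx": 0,"dy": 0,"dz": 0,"roll": 0,"jaw": 0.2},
    {"dx": 0,"dy": 0,"dz": 0,"roll": 0,"jaw": 0.2},
    {"dx": 0,"dy": 0,"dz": 0,"roll": 0,"jaw": 0.2},
    {"dx": 0,"dy": 0,"dz": 0,"roll": 0,"jaw": 0.2}
  ]
}}

```text
time_s: 14.92
ee_pos: [0.3826, -0.3255, 0.0949]
eef_rot: [3.092, -0.127, 0.134]
force: [-0.4, -0.4, -0.5]
grip_width: 0.037
grip_force: 0.0
```

```bash
python3 f.py; python3 -c "
from h import *
f,W,K,Rc,t=cam('scene'); save('s3',f[200:340,100:260],3.5); np.savez('scene2.npz',f=f,W=W)"
```

```text
foot off [0.0727 0.0003 0.0176]
foot now [ 0.4564 -0.3168  0.0866] axis [-0.15   0.024  0.988]
0.177 [ 11.4   4.6 -89.5]
0.087 [ 0.   0.2 -0.4]
```

View pics/s3.png

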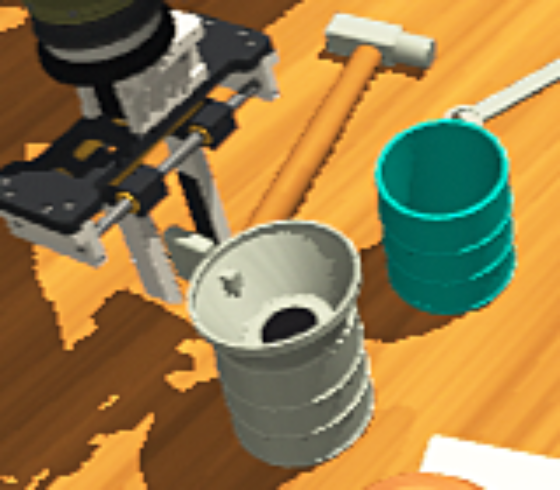

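The funnel sits in the grey tin, rim at about (275,285) in the crop, and the fingers are clear of the tab.

{"op": "send_rows", "data": {
  "rows": [
    {"dx": 0,"dy": 0,"dz": 0,"roll": 0,"jaw": -0.3},
    {"dx": 0,"dy": 0,"dz": -15,"roll": 0,"jaw": -1},
    {"dx": 0,"dy": 0,"dz": -30,"roll": 0,"jaw": -1},
    {"dx": 0,"dy": 0,"dz": -35,"roll": 0,"jaw": -1},
    {"dx": 0,"dy": 0,"dz": -35,"roll": 0,"jaw": -1},
    {"dx": 0,"dy": 0,"dz": -35,"roll": 0,"jaw": -1},
    {"dx": 0,"dy": 0,"dz": -35,"roll": 0,"jaw": -1}
  ]
}}

```text
time_s: 15.55
ee_pos: [0.3578, -0.3192, 0.2801]
eef_rot: [3.092, -0.127, 0.134]
force: [-0.2, -0.3, 0.1]
grip_width: 0.0807
grip_force: 0.0
```

```bash
python3 - <<'E'
from s import *
d=np.load("scene2.npz"); P=d["W"].reshape(-1,3); c=d["f"].reshape(-1,3).astype(int)
r=np.hypot(*(P[:,:2]-[.4564,-.3169]).T); k=(c.max(1)-c.min(1)<30)&(r>.046)&(r<.058)&(P[:,2]>.12)&(P[:,2]<.15); q=P[k]; m=q.mean(0); n=np.linalg.svd(q-m)[2][2]; print("rim z",np.median(q[:,2]),"normal",n.round(3),k.sum())
# rectified view of the mouth plane from both pictures
out=[]
S=4; g=(np.arange(-45,45,1/S)+.5/S)/1000
for nme in("top","scene"):
    d=np.load(nme+"1.npz"); X,Y=np.meshgrid(g,g[::-1])   # right = -ey? choose a=ey' so view looking into mouth
    b=np.cross(ex,-N); b=-b  # placeholder
    right=np.cross(ex,N)     # up=ex, right = up x out
    W3=M+X[...,None]*right+Y[...,None]*ex
    C=W3@d["R"].T+d["t"]; uv=C@d["K"].T; uv=uv[...,:2]/uv[...,2:]
    out.append(cv2.remap(d["f"],uv[...,0].astype(np.float32),uv[...,1].astype(np.float32),cv2.INTER_CUBIC))
cv2.imwrite("pics/neck.png",np.hstack(out)[...,::-1]); print("right",right.round(3))
E
```

```text
rim z 0.13081304235087193 normal [ 0.125 -0.039 -0.991] 521
right [ 0.167 -0.986  0.   ]
```

View pics/neck.png

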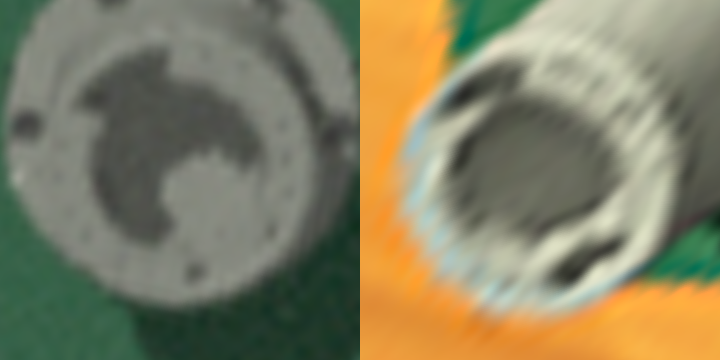

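```bash
python3 - <<'E'
from s import *
from scipy.optimize import least_squares
right=np.cross(ex,N)
for nme in("top","scene"):
    d=np.load(nme+"1.npz"); P=d["W"].reshape(-1,3); rel=P-M; h=rel@N; Q=np.c_[rel@right,rel@ex]*1000; r=np.hypot(*Q.T)
    k=(r<42)&(abs(h)<.004); print(nme,k.sum(),"face h mm",np.median(h[k])*1000)
    q=Q[k]; # outer edge points by angle bin
    a=np.degrees(np.arctan2(q[:,1],q[:,0])); rr=np.hypot(*q.T)
    E=np.array([q[(a>=b)&(a<b+15)][rr[(a>=b)&(a<b+15)].argsort()[-1]] for b in range(-180,180,15) if ((a>=b)&(a<b+15)).sum()>2])
    f=least_squares(lambda x:np.hypot(*(E-x).T)-34.5,[0,0],loss="soft_l1",f_scale=1); print(" outer centre",f.x.round(1),"res",np.abs(f.fun).mean().round(2),len(E))
    c=f.x if abs(f.x).max()<5 else np.zeros(2)
    for cc in(np.zeros(2),c):
        print(" h at r=26 by angle")
        ang=np.radians(np.arange(0,360,6)); W3=M+((cc[0]+26*np.cos(ang))[:,None]*right+(cc[1]+26*np.sin(ang))[:,None]*ex)/1000
        C=W3@d["R"].T+d["t"]; uv=C@d["K"].T; uv=(uv[:,:2]/uv[:,2:]).astype(np.float32)
        z=cv2.remap(d["W"].astype(np.float32),uv[:,:1],uv[:,1:],cv2.INTER_NEAREST)[:,0]; g=cv2.remap(d["f"],uv[:,:1],uv[:,1:],cv2.INTER_LINEAR).mean(-1)[:,0]
        print(" ",[(int(round(np.degrees(x))),int(round(((zz-M)@N)*1000)),int(gg)) for x,zz,gg in zip(ang,z,g)])
E
```

```text
top 194 face h mm -1.6941567673310225
 outer centre [-0.5  2.8] res 0.59 23
 h at r=26 by angle
  [(0, -2, 131), (6, 0, 126), (12, -1, 121), (18, -5, 127), (24, 0, 129), (30, -9, 127), (36, 1, 126), (42, 0, 124), (48, -1, 123), (54, -2, 123), (60, 0, 123), (66, 0, 122), (72, -3, 118), (78, -2, 117), (84, -3, 119), (90, -3, 115), (96, -2, 99), (102, -35, 80), (108, -36, 75), (114, -32, 79), (120, -32, 78), (126, -30, 79), (132, -31, 75), (138, -13, 82), (144, -3, 110), (150, -1, 122), (156, -1, 124), (162, -2, 127), (168, 1, 128), (174, -3, 129), (180, -7, 129), (186, -2, 131), (192, -7, 129), (198, 0, 131), (204, -5, 129), (210, -5, 125), (216, 3, 132), (222, -3, 130), (228, -4, 128), (234, -4, 123), (240, -3, 129), (246, -5, 131), (252, -3, 129), (258, -3, 132), (264, -5, 131), (270, -2, 129), (276, -3, 114), (282, -4, 122), (288, -12, 134), (294, -4, 134), (300, -6, 134), (306, -9, 134), (312, -9, 134), (318, -4, 130), (324, -9, 125), (330, -11, 109), (336, -4, 117), (342, -3, 128), (348, 0, 129), (354, -3, 126)]
 h at r=26 by angle
  [(0, 0, 126), (6, 0, 122), (12, -5, 127), (18, 
[... 2138 characters left out ...]
 165), (90, 0, 173), (96, 0, 168), (102, -12, 117), (108, -12, 96), (114, -10, 86), (120, -10, 79), (126, -7, 75), (132, -6, 77), (138, -5, 87), (144, -1, 124), (150, -1, 166), (156, 0, 179), (162, 0, 183), (168, 0, 183), (174, 0, 200), (180, 1, 183), (186, 0, 156), (192, -1, 145), (198, -1, 150), (204, -1, 148), (210, -1, 149), (216, 0, 151), (222, 0, 156), (228, 0, 168), (234, 0, 170), (240, -1, 176), (246, -1, 179), (252, -1, 172), (258, 2, 177), (264, 2, 177), (270, 0, 152), (276, -2, 97), (282, -2, 78), (288, -3, 69), (294, -3, 94), (300, -5, 127), (306, -8, 120), (312, -10, 97), (318, -10, 99), (324, -13, 145), (330, 0, 170), (336, 0, 178), (342, 0, 181), (348, -1, 180), (354, 0, 177)]
```

{"op": "send_rows", "data": {
  "rows": [
    {"dx": -13,"dy": -36,"dz": -11,"roll": 0,"jaw": -1},
    {"dx": -13,"dy": -36,"dz": -11,"roll": 0,"jaw": -1},
    {"dx": -13,"dy": -36,"dz": -11,"roll": 0,"jaw": -1},
    {"dx": -13,"dy": -36,"dz": -11,"roll": 0,"jaw": -1},
    {"dx": -13,"dy": -36,"dz": -11,"roll": 0,"jaw": -1},
    {"dx": -13,"dy": -36,"dz": -11,"roll": 0,"jaw": -1},
    {"dx": -13,"dy": -36,"dz": -11,"roll": 0,"jaw": -1},
    {"dx": -20,"dy": -24,"dz": -8,"roll": 0,"jaw": -1},
    {"dx": -35,"dy": 0,"dz": -10,"roll": 0,"jaw": -1},
    {"dx": -35,"dy": 0,"dz": -10,"roll": 0,"jaw": -1}
  ]
}}

```text
time_s: 16.38
ee_pos: [0.1573, -0.073, 0.3477]
eef_rot: [3.103, -0.113, 0.145]
force: [0.5, -0.3, -1.2]
grip_width: 0.0937
grip_force: 0.0
```

```bash
 python3 s.py
```

```text
16.3833 [-0.75  -0.79   2.053  0.065  1.777  0.695] [ 0.1573 -0.073   0.3477] [ 3.1026 -0.1133  0.1446] grasp pt [ 0.1551 -0.0726  0.3666]
tilt 6.86 vs N err deg 28.65 toolx [0.983 0.143 0.113] tooly [ 0.14  -0.989  0.039]
toolz h [ 0.117 -0.022]
```

{"op": "send_rows", "data": {
  "rows": [
    {"dx": 5,"dy": -34,"dz": 0,"roll": 0,"jaw": -1},
    {"dx": 0,"dy": -34,"dz": 0,"roll": 0,"jaw": -1},
    {"dx": -20,"dy": -30,"dz": 0,"roll": 0,"jaw": -1},
    {"dx": -38,"dy": 0,"dz": -5,"roll": 0,"jaw": -1},
    {"dx": -38,"dy": 0,"dz": -5,"roll": 0,"jaw": -1},
    {"dx": -38,"dy": 0,"dz": -5,"roll": 0,"jaw": -1},
    {"dx": -38,"dy": 0,"dz": -5,"roll": 0,"jaw": -1}
  ]
}}

```text
time_s: 16.97
ee_pos: [0.1223, -0.0705, 0.3843]
eef_rot: [3.136, -0.036, 0.135]
force: [0.4, 0.6, 0.3]
grip_width: 0.0944
grip_force: 0.0
```

```bash
 python3 s.py
```

```text
16.9667 [-0.839 -0.79   1.964  0.029  1.942  0.607] [ 0.1223 -0.0705  0.3843] [ 3.1362 -0.0364  0.1354] grasp pt [ 0.1216 -0.0705  0.4033]
tilt 2.11 vs N err deg 32.93 toolx [0.99  0.135 0.036] tooly [ 0.135 -0.991  0.005]
toolz h [ 0.037 -0.   ]
```

{"op": "send_rows", "data": {
  "rows": [
    {"dx": 30,"dy": 0,"dz": 0,"roll": -6.9,"jaw": -1},
    {"dx": 30,"dy": 0,"dz": 0,"roll": -6.9,"jaw": -1},
    {"dx": 30,"dy": 0,"dz": 0,"roll": -6.9,"jaw": -1},
    {"dx": 30,"dy": 0,"dz": 0,"roll": -6.9,"jaw": -1},
    {"dx": 30,"dy": 0,"dz": 0,"roll": -6.9,"jaw": -1},
    {"dx": 32,"dy": -12,"dz": 15,"roll": 0,"jaw": -1},
    {"dx": 32,"dy": -12,"dz": 15,"roll": 0,"jaw": -1},
    {"dx": 32,"dy": -12,"dz": 15,"roll": 0,"jaw": -1},
    {"dx": 32,"dy": -12,"dz": 15,"roll": 0,"jaw": -1},
    {"dx": 32,"dy": -12,"dz": 15,"roll": 0,"jaw": -1},
    {"dx": 32,"dy": -12,"dz": 15,"roll": 0,"jaw": -1},
    {"dx": 32,"dy": -12,"dz": 15,"roll": 0,"jaw": -1}
  ]
}}

```text
time_s: 17.97
ee_pos: [0.3748, 0.1868, 0.2872]
eef_rot: [3.118, -0.028, 0.697]
force: [0.6, -0.6, -0.2]
grip_width: 0.0939
grip_force: 0.0
```

{"op": "send_rows", "data": {
  "rows": [
    {"dx": 32,"dy": -12,"dz": 15,"roll": 0,"jaw": -1},
    {"dx": 20,"dy": -8,"dz": 10,"roll": 0,"jaw": -1},
    {"dx": 0,"dy": 0,"dz": 0,"roll": 0,"jaw": -1},
    {"dx": 0,"dy": 0,"dz": 0,"roll": 0,"jaw": -1}
  ]
}}

```text
time_s: 18.3
ee_pos: [0.4022, 0.2339, 0.2632]
eef_rot: [3.118, -0.026, 0.697]
force: [-0.3, -0.5, -0.2]
grip_width: 0.0939
grip_force: 0.0
```

```bash
 python3 s.py; python3 - <<'E'
from s import *
print(go([.4177,.302,.236]),go([.4177,.302,.156]))
f,W,*_=cam("scene"); save("s4",f[90:250,220:420],3); c=f.reshape(-1,3).astype(int); P=W.reshape(-1,3)
k=(c.max(1)<70)&(np.hypot(*(P[:,:2]-[.4177,.302]).T)<.05)
t=P[k&(P[:,2]>.160)&(P[:,2]<.18)]; print("bar",len(t),t.mean(0).round(4),t.max(0),t.min(0)); d=np.linalg.svd((t-t.mean(0))[:,:2])[2][0];print(np.degrees(np.arctan2(d[1],d[0])))
top=t[t[:,2]>.1685]; d=np.linalg.svd((top-top.mean(0))[:,:2])[2][0];print(len(top),top.mean(0),np.degrees(np.arctan2(d[1],d[0])))
# funnel
r=np.hypot(*(P[:,:2]-[.4564,-.3169]).T); k=(c.max(1)-c.min(1)<30)&(r>.04)&(r<.06)&(P[:,2]>.125)&(P[:,2]<.15); q=P[k]; m=q.mean(0); n=np.linalg.svd(q-m)[2][2]; print("funnel rim",m.round(4),"normal",n.round(3),k.sum())
E
```

```text
18.3 [ 0.458  0.048  1.681 -0.017  1.381  1.334] [0.4022 0.2339 0.2632] [ 3.1182 -0.0256  0.6975] grasp pt [0.4016 0.2339 0.2822]
tilt 1.99 vs N err deg 33.06 toolx [0.766 0.642 0.026] tooly [ 0.642 -0.767  0.023]
toolz h [ 0.035 -0.001]
[ 54.9 -42.9  46.6] [ 52.9 -44.8 126.5]
bar 115 [0.4187 0.2989 0.1684] [0.44219487 0.32164155 0.17647673] [0.39231982 0.27497137 0.16020643]
41.60703464790973
64 [0.41866435 0.30099943 0.17173784] 41.57873672451472
funnel rim [ 0.4599 -0.3214  0.134 ] normal [ 0.084 -0.041 -0.996] 415
```

View pics/s4.png

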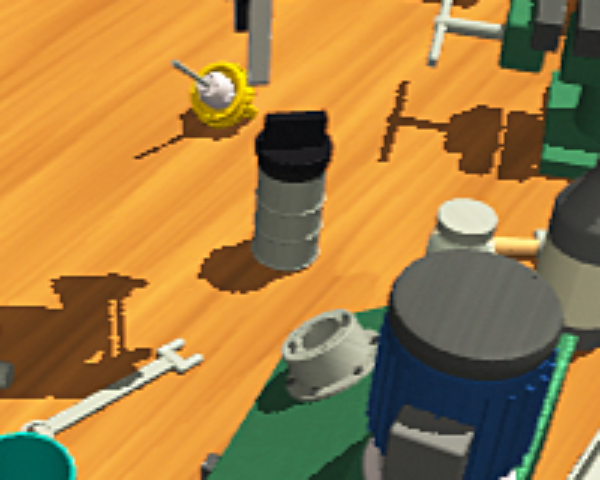

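The black cap stands in its tin, bar at (295,125) in the crop, undisturbed. The neck at (335,345) is open.

{"op": "send_rows", "data": {
  "rows": [
    {"dx": 18,"dy": -14,"dz": 12,"roll": -1.8,"jaw": -1},
    {"dx": 18,"dy": -14,"dz": 12,"roll": 0,"jaw": -1},
    {"dx": 18,"dy": -15,"dz": 12,"roll": 0,"jaw": -1},
    {"dx": 0,"dy": 0,"dz": 12,"roll": 0,"jaw": -1},
    {"dx": 0,"dy": 0,"dz": 12,"roll": 0,"jaw": -1},
    {"dx": 0,"dy": 0,"dz": 0,"roll": 0,"jaw": -1},
    {"dx": 0,"dy": 0,"dz": 0,"roll": 0,"jaw": -1}
  ]
}}

```text
time_s: 18.93
ee_pos: [0.4171, 0.3007, 0.2054]
eef_rot: [3.117, -0.028, 0.727]
force: [-0.4, 0.6, 0.9]
grip_width: 0.0941
grip_force: 0.0
```

```bash
 python3 s.py; python3 -c "
from s import *
print(go([.4182,.3015,.163]))"
```

```text
18.9333 [ 0.564  0.202  1.644 -0.021  1.264  1.414] [0.4171 0.3007 0.2054] [ 3.1166 -0.0276  0.7268] grasp pt [0.4164 0.3007 0.2244]
tilt 2.13 vs N err deg 32.9 toolx [0.747 0.664 0.028] tooly [ 0.664 -0.748  0.025]
toolz h [ 0.037 -0.   ]
[ 0.2 -1.  61.4]
```

{"op": "send_rows", "data": {
  "rows": [
    {"dx": 0,"dy": -1,"dz": 20,"roll": 0,"jaw": -1},
    {"dx": 0,"dy": 0,"dz": 20,"roll": 0,"jaw": -1},
    {"dx": 0,"dy": 0,"dz": 14,"roll": 0,"jaw": -1},
    {"dx": 0,"dy": 0,"dz": 7,"roll": 0,"jaw": -0.5},
    {"dx": 0,"dy": 0,"dz": 0,"roll": 0,"jaw": 0},
    {"dx": 0,"dy": 0,"dz": 0,"roll": 0,"jaw": 0.4}
  ],
  "force": 55
}}

```text
time_s: 19.43
ee_pos: [0.4191, 0.302, 0.1448]
eef_rot: [3.117, -0.028, 0.727]
force: [0.7, 1.0, -0.2]
grip_width: 0.0775
grip_force: 0.0
```

```bash
 python3 s.py; python3 -c "
from s import *
print(go([.4182,.3015,.163]))"
```

```text
19.4333 [ 0.564  0.268  1.71  -0.022  1.131  1.417] [0.4191 0.302  0.1448] [ 3.1166 -0.0284  0.7272] grasp pt [0.4184 0.302  0.1638]
tilt 2.17 vs N err deg 32.86 toolx [0.747 0.665 0.028] tooly [ 0.664 -0.747  0.025]
toolz h [0.038 0.   ]
[-0.5  0.2  0.8]
```

{"op": "send_rows", "data": {
  "rows": [
    {"dx": 0,"dy": 0,"dz": 0,"roll": 0,"jaw": 1},
    {"dx": 0,"dy": 0,"dz": 0,"roll": 0,"jaw": 1},
    {"dx": 0,"dy": 0,"dz": 0,"roll": 0,"jaw": 1},
    {"dx": 0,"dy": 0,"dz": 0,"roll": 0,"jaw": 1},
    {"dx": 0,"dy": 0,"dz": 0,"roll": 0,"jaw": 1},
    {"dx": 0,"dy": 0,"dz": 0,"roll": 0,"jaw": 1},
    {"dx": 0,"dy": 0,"dz": 0,"roll": 0,"jaw": 1},
    {"dx": 0,"dy": 0,"dz": 0,"roll": 0,"jaw": 1}
  ]
}}

```text
time_s: 20.1
ee_pos: [0.4186, 0.3021, 0.1435]
eef_rot: [3.117, -0.027, 0.728]
force: [0.3, 0.1, -0.2]
grip_width: 0.024
grip_force: 0.0
```

```bash
 python3 s.py; python3 -c "
from s import *
print(o['grip_width'],o['grip_force'],o['force'])"
```

```text
20.1 [ 0.565  0.27   1.712 -0.022  1.13   1.417] [0.4186 0.3021 0.1435] [ 3.1169 -0.027   0.7276] grasp pt [0.4179 0.3021 0.1625]
tilt 2.1 vs N err deg 32.94 toolx [0.746 0.665 0.027] tooly [ 0.664 -0.747  0.025]
toolz h [ 0.037 -0.001]
0.02401682443338626 0.0 [ 0.31672652  0.14136361 -0.23897338]
```

{"op": "send_rows", "data": {
  "rows": [
    {"dx": 0,"dy": 0,"dz": 0,"roll": 0,"jaw": 1},
    {"dx": 0,"dy": 0,"dz": 0,"roll": 0,"jaw": 1},
    {"dx": 0,"dy": 0,"dz": 0,"roll": 0,"jaw": 1},
    {"dx": 0,"dy": 0,"dz": 0,"roll": 0,"jaw": 1},
    {"dx": 0,"dy": 0,"dz": 0,"roll": 0,"jaw": 1},
    {"dx": 0,"dy": 0,"dz": -8,"roll": 0,"jaw": 1},
    {"dx": 0,"dy": 0,"dz": -16,"roll": 0,"jaw": 1},
    {"dx": 0,"dy": 0,"dz": -25,"roll": 0,"jaw": 1},
    {"dx": 0,"dy": 0,"dz": -30,"roll": 0,"jaw": 1},
    {"dx": 0,"dy": 0,"dz": -35,"roll": 0,"jaw": 1},
    {"dx": 0,"dy": 0,"dz": -35,"roll": 0,"jaw": 1},
    {"dx": 0,"dy": 0,"dz": -30,"roll": 0,"jaw": 1}
  ]
}}

```text
time_s: 21.1
ee_pos: [0.4117, 0.302, 0.3251]
eef_rot: [3.117, -0.028, 0.728]
force: [0.9, -0.5, -1.8]
grip_width: 0.0135
grip_force: 54.9
```

```bash
 python3 s.py; python3 - <<'E'
from s import *
print(o['grip_width'],o['grip_force'])
f,W,*_=cam("scene"); save("s5",f[60:260,150:430],2.5); P=W.reshape(-1,3)
np.savez("scene5.npz",f=f,W=W)
E
```

```text
21.1 [ 0.572  0.128  1.455 -0.02   1.527  1.416] [0.4117 0.302  0.3251] [ 3.1166 -0.028   0.7277] grasp pt [0.411  0.302  0.3441]
tilt 2.15 vs N err deg 32.88 toolx [0.746 0.665 0.028] tooly [ 0.664 -0.747  0.025]
toolz h [ 0.037 -0.   ]
0.013536880147022201 54.9218612909317
```

View pics/s5.png

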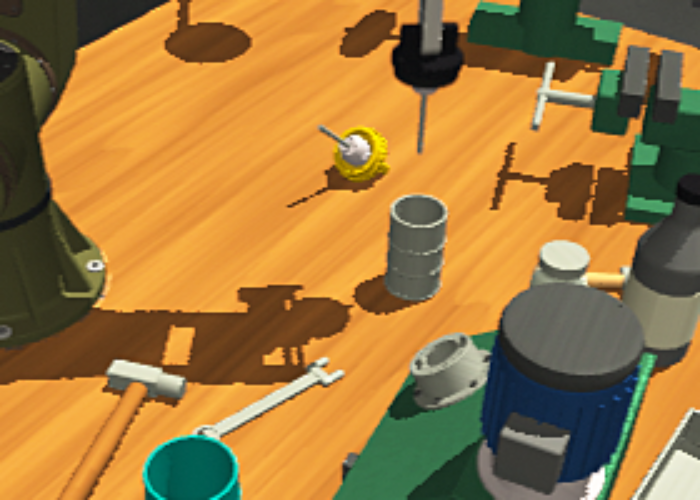

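The black cap hangs upright from the gripper at (428,55) in the crop, dipstick clear of its tin at (417,250).

{"op": "send_rows", "data": {
  "rows": [
    {"dx": -7,"dy": 26,"dz": -28,"roll": 0,"jaw": 1},
    {"dx": -7,"dy": 26,"dz": -28,"roll": 0,"jaw": 1},
    {"dx": -7,"dy": 26,"dz": -28,"roll": 0,"jaw": 1},
    {"dx": -7,"dy": 26,"dz": -28,"roll": 0,"jaw": 1},
    {"dx": -7,"dy": 26,"dz": -28,"roll": 0,"jaw": 1},
    {"dx": -7,"dy": 26,"dz": -28,"roll": 0,"jaw": 1},
    {"dx": -7,"dy": 26,"dz": -28,"roll": 0,"jaw": 1},
    {"dx": 10,"dy": 26,"dz": -15,"roll": 0,"jaw": 1},
    {"dx": 32,"dy": 20,"dz": 0,"roll": 0,"jaw": 1},
    {"dx": 32,"dy": 20,"dz": 0,"roll": 0,"jaw": 1},
    {"dx": 32,"dy": 20,"dz": 0,"roll": 0,"jaw": 1},
    {"dx": 32,"dy": 20,"dz": 0,"roll": 0,"jaw": 1}
  ]
}}

```text
time_s: 22.15
ee_pos: [0.6308, 0.1402, 0.5355]
eef_rot: [3.113, -0.034, 0.727]
force: [45.5, 12.8, 84.2]
grip_width: 0.0135
grip_force: 54.9
```

```bash
 python3 s.py
```

```text
22.15 [ 0.165  0.658  0.234 -0.008  2.206  1.004] [0.6308 0.1402 0.5355] [ 3.1131 -0.0336  0.7275] grasp pt [0.63   0.1402 0.5545]
tilt 2.53 vs N err deg 32.5 toolx [0.746 0.665 0.034] tooly [ 0.664 -0.747  0.028]
toolz h [0.044 0.001]
```

{"op": "send_rows", "data": {
  "rows": [
    {"dx": 0,"dy": 0,"dz": 0,"roll": 0,"jaw": 1},
    {"dx": 10,"dy": 6,"dz": -5,"roll": 0,"jaw": 1},
    {"dx": 18,"dy": 11,"dz": -8,"roll": 0,"jaw": 1}
  ]
}}

```text
time_s: 22.4
ee_pos: [0.6406, 0.1415, 0.5305]
eef_rot: [3.104, -0.05, 0.728]
force: [-0.5, 0.6, -1.0]
grip_width: 0.0136
grip_force: 55.0
```

```bash
 python3 s.py
```

```text
22.4 [ 0.164  0.666  0.235 -0.006  2.179  1.003] [0.6406 0.1415 0.5305] [ 3.1038 -0.0498  0.7284] grasp pt [0.6394 0.1414 0.5495]
tilt 3.58 vs N err deg 31.43 toolx [0.745 0.665 0.05 ] tooly [ 0.664 -0.747  0.038]
toolz h [0.062 0.005]
```

{"op": "send_rows", "data": {
  "rows": [
    {"dx": 24,"dy": 15,"dz": -18,"roll": 0,"jaw": 1},
    {"dx": 28,"dy": 18,"dz": -20,"roll": 0,"jaw": 1},
    {"dx": 28,"dy": 18,"dz": -20,"roll": 0,"jaw": 1},
    {"dx": 28,"dy": 18,"dz": -20,"roll": 0,"jaw": 1},
    {"dx": 28,"dy": 18,"dz": -20,"roll": 0,"jaw": 1},
    {"dx": 28,"dy": 18,"dz": -20,"roll": 0,"jaw": 1},
    {"dx": 28,"dy": 18,"dz": -20,"roll": 0,"jaw": 1},
    {"dx": 28,"dy": 18,"dz": -20,"roll": 0,"jaw": 1}
  ]
}}

```text
time_s: 23.07
ee_pos: [0.6828, 0.1377, 0.5382]
eef_rot: [3.024, -0.186, 0.739]
force: [0.7, -0.5, -1.8]
grip_width: 0.0137
grip_force: 55.0
```

```bash
 python3 s.py
```

```text
23.0667 [0.144 0.663 0.235 0.006 2.024 0.991] [0.6828 0.1377 0.5382] [ 3.0238 -0.1857  0.7388] grasp pt [0.6788 0.137  0.5567]
tilt 12.58 vs N err deg 22.42 toolx [0.727 0.662 0.185] tooly [ 0.653 -0.749  0.116]
toolz h [0.215 0.037]
```

{"op": "send_rows", "data": {
  "rows": [
    {"dx": 29,"dy": 18,"dz": -22,"roll": 0,"jaw": 1},
    {"dx": 29,"dy": 18,"dz": -22,"roll": 0,"jaw": 1},
    {"dx": 29,"dy": 18,"dz": -22,"roll": 0,"jaw": 1},
    {"dx": 29,"dy": 18,"dz": -22,"roll": 0,"jaw": 1},
    {"dx": 29,"dy": 18,"dz": -22,"roll": 0,"jaw": 1},
    {"dx": 29,"dy": 18,"dz": -22,"roll": 0,"jaw": 1},
    {"dx": 30,"dy": 19,"dz": -20,"roll": 0,"jaw": 1},
    {"dx": 30,"dy": 19,"dz": -20,"roll": 0,"jaw": 1},
    {"dx": 30,"dy": 19,"dz": -20,"roll": 0,"jaw": 1},
    {"dx": 30,"dy": 19,"dz": -20,"roll": 0,"jaw": 1},
    {"dx": 30,"dy": 19,"dz": -20,"roll": 0,"jaw": 1},
    {"dx": 30,"dy": 19,"dz": -20,"roll": 0,"jaw": 1}
  ]
}}

```text
time_s: 24.07
ee_pos: [0.6982, 0.1315, 0.618]
eef_rot: [2.871, -0.413, 0.786]
force: [-0.0, -0.2, -2.1]
grip_width: 0.0133
grip_force: 55.0
```

```bash
 python3 s.py
```

```text
24.0667 [0.124 0.573 0.236 0.028 1.844 0.981] [0.6982 0.1315 0.618 ] [ 2.8712 -0.413   0.7855] grasp pt [0.6894 0.1299 0.6348]
tilt 28.04 vs N err deg 6.97 toolx [0.648 0.648 0.401] tooly [ 0.606 -0.757  0.245]
toolz h [0.462 0.085]
```

{"op": "send_rows", "data": {
  "rows": [
    {"dx": 30,"dy": 19,"dz": -20,"roll": 0,"jaw": 1},
    {"dx": 30,"dy": 19,"dz": -20,"roll": 0,"jaw": 1},
    {"dx": 30,"dy": 19,"dz": -20,"roll": 0,"jaw": 1},
    {"dx": 30,"dy": 19,"dz": -20,"roll": 0,"jaw": 1},
    {"dx": 30,"dy": 19,"dz": -20,"roll": 0,"jaw": 1},
    {"dx": 15,"dy": 9,"dz": -10,"roll": 0,"jaw": 1},
    {"dx": 0,"dy": 0,"dz": 0,"roll": 0,"jaw": 1}
  ]
}}

```text
time_s: 24.65
ee_pos: [0.6875, 0.1263, 0.6714]
eef_rot: [2.788, -0.517, 0.823]
force: [-0.3, -0.1, -1.2]
grip_width: 0.0137
grip_force: 55.0
```

```bash
cat > c.py <<'E'
from s import *
right=np.cross(ex,N); Mn=M+.0016*ex-.0008*N
capz=R@np.array([.028,0,-1.]); capz/=np.linalg.norm(capz); grip=p+R@np.array([-.0006,0,-.0125])
bar=R[:,0]; barang=np.degrees(np.arctan2(bar@ex,bar@right))
def mv(h,dxr=0,dyr=0): # tool mm to bring cap_grip to height h(mm) on neck axis
    return (R.T@(Mn+h/1000*N+dxr*right/1000+dyr*ex/1000-grip)*1000).round(1)
e=grip-Mn
if __name__=="__main__":
    print("t",o['time_s'],"q",o['qpos'].round(2),"cap axis err deg",np.degrees(np.arccos(capz@N)).round(2),"along right/ex",np.degrees([capz@right,capz@ex]).round(2),"bar angle",barang.round(2),"grip in neck (right,ex,N) mm",(np.array([e@right,e@ex,e@N])*1000).round(1))
    print("to 200",mv(200),"to 41",mv(41),"force",o['force'].round(1), "along N",(o['force']@N).round(1),"moment N",(o['moment']@N).round(2))
E
python3 s.py; python3 c.py
```

```text
24.65 [0.114 0.511 0.235 0.04  1.78  0.977] [0.6875 0.1263 0.6714] [ 2.7878 -0.5168  0.823 ] grasp pt [0.6767 0.1244 0.6869]
tilt 35.36 vs N err deg 0.57 toolx [0.591 0.637 0.494] tooly [ 0.571 -0.763  0.301]
toolz h [0.569 0.104]
t 24.65 q [0.11 0.51 0.23 0.04 1.78 0.98] cap axis err deg 1.08 along right/ex [-0.4   1.01] bar angle 122.0 grip in neck (right,ex,N) mm [-31.7 399.3 384.4]
to 200 [-357.1 -184.1  181.6] to 41 [-358.6 -183.6  340.6] force [-0.3 -0.1 -1.2] along N -0.9 moment N -0.01
```

{"op": "send_rows", "data": {
  "rows": [
    {"dx": -20,"dy": -10,"dz": 4,"roll": 2,"jaw": 1},
    {"dx": -31,"dy": -16,"dz": 8,"roll": 0,"jaw": 1},
    {"dx": -34,"dy": -17,"dz": 10,"roll": 0,"jaw": 1},
    {"dx": -34,"dy": -17,"dz": 12,"roll": 0,"jaw": 1},
    {"dx": -34,"dy": -17,"dz": 14,"roll": 0,"jaw": 1},
    {"dx": -34,"dy": -17,"dz": 16,"roll": 0,"jaw": 1},
    {"dx": -33,"dy": -17,"dz": 18,"roll": 0,"jaw": 1},
    {"dx": -33,"dy": -17,"dz": 18,"roll": 0,"jaw": 1},
    {"dx": -31,"dy": -16,"dz": 18,"roll": 0,"jaw": 1},
    {"dx": -28,"dy": -15,"dz": 15,"roll": 0,"jaw": 1},
    {"dx": -20,"dy": -10,"dz": 10,"roll": 0,"jaw": 1},
    {"dx": -10,"dy": -5,"dz": 5,"roll": 0,"jaw": 1}
  ]
}}

```text
time_s: 25.65
ee_pos: [0.5101, 0.0755, 0.3803]
eef_rot: [2.805, -0.519, 0.797]
force: [-0.5, -0.9, -0.9]
grip_width: 0.0136
grip_force: 55.0
```

{"op": "send_rows", "data": {
  "rows": [
    {"dx": 0,"dy": 0,"dz": 0,"roll": 0,"jaw": 1},
    {"dx": 0,"dy": 0,"dz": 0,"roll": 0,"jaw": 1}
  ]
}}

```text
time_s: 25.82
ee_pos: [0.5122, 0.0758, 0.3841]
eef_rot: [2.802, -0.522, 0.798]
force: [0.2, 0.5, -1.6]
grip_width: 0.0136
grip_force: 55.0
```

```bash
python3 c.py
```

```text
t 25.8167 q [ 0.03 -0.21  1.76  0.1   0.99  0.86] cap axis err deg 1.27 along right/ex [-0.35  1.22] bar angle 120.75 grip in neck (right,ex,N) mm [-11.1  86.  253. ]
to 200 [-79.9 -34.1  52.7] to 41 [-80.9 -33.2 211.7] force [ 0.2  0.5 -1.6] along N -1.5 moment N 0.04
```

{"op": "send_rows", "data": {
  "rows": [
    {"dx": -27,"dy": -11,"dz": 18,"roll": 0.7,"jaw": 1},
    {"dx": -27,"dy": -11,"dz": 18,"roll": 0,"jaw": 1},
    {"dx": -26,"dy": -11,"dz": 17,"roll": 0,"jaw": 1},
    {"dx": 0,"dy": 0,"dz": 0,"roll": 0,"jaw": 1},
    {"dx": 0,"dy": 0,"dz": 0,"roll": 0,"jaw": 1},
    {"dx": 0,"dy": 0,"dz": 0,"roll": 0,"jaw": 1}
  ]
}}

```text
time_s: 26.32
ee_pos: [0.4767, 0.0582, 0.2939]
eef_rot: [2.806, -0.528, 0.786]
force: [0.3, -0.4, -0.6]
grip_width: 0.0137
grip_force: 55.0
```

```bash
python3 c.py; python3 - <<'E'
from c import *
f,W,K,Rc,t=cam("scene"); 
def pr(X): c=Rc@X+t; u=K@c; return u[:2]/u[2]
g=f.copy()
save("s6",g[110:260,250:400],4); np.savez("scene6.npz",f=f,W=W,K=K,R=Rc,t=t)
print("dip tip pred px",pr(grip-.14*capz).round(1),"mouth px",pr(Mn).round(1),"head centre",pr(grip-.016*capz).round(1))
E
```

```text
t 26.3167 q [-0.02 -0.27  2.01  0.16  0.8   0.78] cap axis err deg 1.09 along right/ex [-0.35  1.04] bar angle 120.07 grip in neck (right,ex,N) mm [  0.4   3.1 200.9]
to 200 [-2.5 -1.9  0.9] to 41 [ -4.   -1.3 159.9] force [ 0.3 -0.4 -0.6] along N -0.6 moment N 0.04
dip tip pred px [314.3 182.4] mouth px [325.8 201.4] head centre [290.3 140.2]
```

View pics/s6.png

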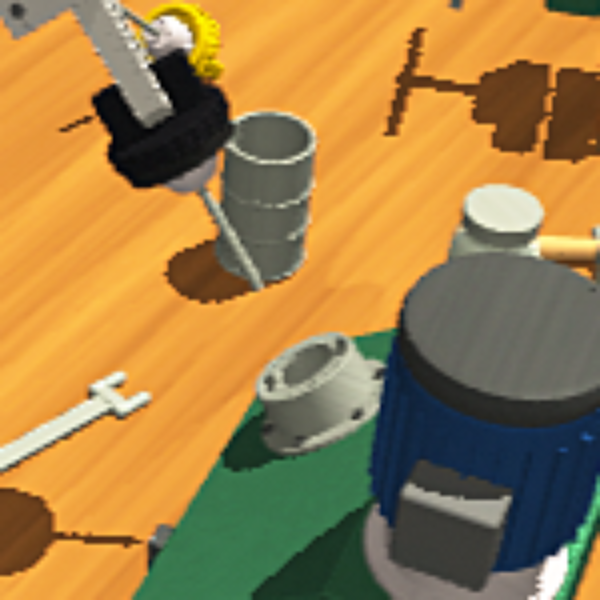

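The cap is tilted in line with the neck, its dipstick tip at (262,288) in the crop and the mouth at (305,365); both match the prediction within a pixel or so.

{"op": "send_rows", "data": {
  "rows": [
    {"dx": -3,"dy": -2,"dz": 15,"roll": 0,"jaw": 1},
    {"dx": 0,"dy": 0,"dz": 20,"roll": 0,"jaw": 1},
    {"dx": 0,"dy": 0,"dz": 25,"roll": 0,"jaw": 1},
    {"dx": 0,"dy": 0,"dz": 25,"roll": 0,"jaw": 1},
    {"dx": 0,"dy": 0,"dz": 25,"roll": 0,"jaw": 1},
    {"dx": 0,"dy": 0,"dz": 18,"roll": 0,"jaw": 1},
    {"dx": 0,"dy": 0,"dz": 0,"roll": 0,"jaw": 1},
    {"dx": 0,"dy": 0,"dz": 0,"roll": 0,"jaw": 1}
  ]
}}

```text
time_s: 27.03
ee_pos: [0.5454, 0.0714, 0.185]
eef_rot: [2.809, -0.526, 0.786]
force: [0.1, 0.3, -1.8]
grip_width: 0.0134
grip_force: 55.0
```

```bash
python3 c.py
```

```text
t 27.0333 q [0.02 0.03 2.01 0.2  0.5  0.75] cap axis err deg 1.27 along right/ex [-0.3   1.23] bar angle 120.07 grip in neck (right,ex,N) mm [-1.2 -1.9 71.5]
to 200 [   1.9    1.2 -128.5] to 41 [ 0.9  2.2 30.5] force [ 0.1  0.3 -1.8] along N -1.5 moment N 0.01
```

{"op": "send_rows", "data": {
  "rows": [
    {"dx": 1,"dy": 2,"dz": 6,"roll": 0,"jaw": 1},
    {"dx": 0,"dy": 0,"dz": 7,"roll": 0,"jaw": 1},
    {"dx": 0,"dy": 0,"dz": 6,"roll": 0,"jaw": 1},
    {"dx": 0,"dy": 0,"dz": 0,"roll": 0,"jaw": 1},
    {"dx": 0,"dy": 0,"dz": 0,"roll": 0,"jaw": 1}
  ]
}}

```text
time_s: 27.45
ee_pos: [0.5571, 0.0721, 0.1697]
eef_rot: [2.809, -0.525, 0.785]
force: [0.1, -0.1, -2.0]
grip_width: 0.0137
grip_force: 55.0
```

```bash
python3 c.py
```

```text
t 27.45 q [0.02 0.08 2.   0.21 0.47 0.73] cap axis err deg 1.29 along right/ex [-0.32  1.25] bar angle 120.05 grip in neck (right,ex,N) mm [ 0.1 -1.2 52.3]
to 200 [   2.    -0.3 -147.6] to 41 [ 1.   0.6 11.4] force [ 0.1 -0.1 -2. ] along N -1.7 moment N 0.02
```

No contact. On towards 42 mm.

{"op": "send_rows", "data": {
  "rows": [
    {"dx": 1,"dy": 0.5,"dz": 3,"roll": 0,"jaw": 1},
    {"dx": 0,"dy": 0,"dz": 3,"roll": 0,"jaw": 1},
    {"dx": 0,"dy": 0,"dz": 3,"roll": 0,"jaw": 1},
    {"dx": 0,"dy": 0,"dz": 0,"roll": 0,"jaw": 1},
    {"dx": 0,"dy": 0,"dz": 0,"roll": 0,"jaw": 1}
  ]
}}

```text
time_s: 27.87
ee_pos: [0.563, 0.0733, 0.1628]
eef_rot: [2.809, -0.525, 0.785]
force: [-0.4, 1.2, -2.2]
grip_width: 0.0137
grip_force: 55.0
```

```bash
python3 c.py
```

```text
t 27.8667 q [0.02 0.1  1.99 0.21 0.45 0.73] cap axis err deg 1.3 along right/ex [-0.32  1.26] bar angle 120.05 grip in neck (right,ex,N) mm [-0.1 -0.2 43.2]
to 200 [   1.1   -0.8 -156.8] to 41 [0.1 0.2 2.2] force [-0.4  1.2 -2.2] along N -1.7 moment N 0.03
```

{"op": "send_rows", "data": {
  "rows": [
    {"dx": 0,"dy": 0,"dz": 3,"roll": 0,"jaw": 1},
    {"dx": 0,"dy": 0,"dz": 2,"roll": 0,"jaw": 1},
    {"dx": 0,"dy": 0,"dz": 2,"roll": 0,"jaw": 1},
    {"dx": 0,"dy": 0,"dz": 0,"roll": 0,"jaw": 1},
    {"dx": 0,"dy": 0,"dz": 0,"roll": 0,"jaw": 1}
  ]
}}

```text
time_s: 28.28
ee_pos: [0.5671, 0.0739, 0.1575]
eef_rot: [2.809, -0.526, 0.785]
force: [-6.4, -2.0, 3.7]
grip_width: 0.0135
grip_force: 55.0
```

```bash
python3 c.py
```

```text
t 28.2833 q [0.02 0.12 1.99 0.22 0.44 0.73] cap axis err deg 1.26 along right/ex [-0.33  1.22] bar angle 120.05 grip in neck (right,ex,N) mm [-0.1  0.1 36.5]
to 200 [   0.9   -0.9 -163.5] to 41 [-0.1 -0.  -4.5] force [-6.4 -2.   3.7] along N 6.9 moment N -0.0
```

{"op": "send_rows", "data": {
  "rows": [
    {"dx": 0,"dy": 0,"dz": 2,"roll": 0,"jaw": 1},
    {"dx": 0,"dy": 0,"dz": 2,"roll": 0,"jaw": 1},
    {"dx": 0,"dy": 0,"dz": 0.7,"roll": 0,"jaw": 1},
    {"dx": 0,"dy": 0,"dz": 0,"roll": 0,"jaw": 1},
    {"dx": 0,"dy": 0,"dz": 0,"roll": 0,"jaw": 1}
  ]
}}

```text
time_s: 28.7
ee_pos: [0.5697, 0.0743, 0.1537]
eef_rot: [2.809, -0.526, 0.785]
force: [-9.1, -3.5, 6.1]
grip_width: 0.0135
grip_force: 55.0
```

```bash
python3 c.py
```

```text
t 28.7 q [0.02 0.13 1.98 0.22 0.43 0.73] cap axis err deg 1.27 along right/ex [-0.33  1.22] bar angle 120.05 grip in neck (right,ex,N) mm [-0.1  0.1 31.9]
to 200 [   1.    -0.9 -168.1] to 41 [-0.  -0.  -9.1] force [-9.1 -3.5  6.1] along N 10.5 moment N 0.03
```

{"op": "send_rows", "data": {
  "rows": [
    {"dx": 0,"dy": 0,"dz": 0,"roll": 4,"jaw": 1},
    {"dx": 0,"dy": 0,"dz": 0,"roll": 5,"jaw": 1},
    {"dx": 0,"dy": 0,"dz": 0,"roll": 5,"jaw": 1},
    {"dx": 0,"dy": 0,"dz": 0,"roll": 5,"jaw": 1},
    {"dx": 0,"dy": 0,"dz": 0,"roll": 5,"jaw": 1},
    {"dx": 0,"dy": 0,"dz": 0,"roll": 0,"jaw": 1}
  ]
}}

```text
time_s: 29.2
ee_pos: [0.5702, 0.0746, 0.1545]
eef_rot: [3.079, -0.613, 0.29]
force: [-6.9, -1.3, 8.3]
grip_width: 0.0136
grip_force: 55.0
```

```bash
python3 c.py
```

```text
t 29.2 q [0.02 0.13 1.98 0.22 0.43 1.15] cap axis err deg 1.36 along right/ex [0.31 1.32] bar angle 95.74 grip in neck (right,ex,N) mm [-0.5  0.9 32.2]
to 200 [  -0.    -0.9 -167.8] to 41 [-0.9  0.3 -8.8] force [-6.9 -1.3  8.3] along N 10.8 moment N 0.05
```

{"op": "send_rows", "data": {
  "rows": [
    {"dx": -0.5,"dy": 0.2,"dz": 0.3,"roll": 5,"jaw": 1},
    {"dx": 0,"dy": 0,"dz": 0,"roll": 5,"jaw": 1},
    {"dx": 0,"dy": 0,"dz": 0,"roll": 5,"jaw": 1},
    {"dx": 0,"dy": 0,"dz": 0,"roll": 5,"jaw": 1},
    {"dx": 0,"dy": 0,"dz": 0,"roll": 5,"jaw": 1},
    {"dx": 0,"dy": 0,"dz": 0,"roll": 5,"jaw": 1},
    {"dx": 0,"dy": 0,"dz": 0,"roll": 3,"jaw": 1},
    {"dx": 0,"dy": 0,"dz": 0,"roll": 0,"jaw": 1}
  ]
}}

```text
time_s: 29.87
ee_pos: [0.5702, 0.0743, 0.1543]
eef_rot: [-2.823, -0.537, -0.392]
force: [-6.3, 0.1, 9.2]
grip_width: 0.0139
grip_force: 55.0
```

```bash
python3 c.py
```

```text
t 29.8667 q [0.02 0.13 1.98 0.22 0.43 1.72] cap axis err deg 1.63 along right/ex [1.2  1.11] bar angle 62.87 grip in neck (right,ex,N) mm [-0.5  0.8 32. ]
to 200 [  -0.3   -0.8 -168. ] to 41 [-0.5  0.8 -9. ] force [-6.3  0.1  9.2] along N 11.0 moment N 0.01
```

{"op": "send_rows", "data": {
  "rows": [
    {"dx": 0,"dy": 0,"dz": 0,"roll": 4,"jaw": 1},
    {"dx": 0,"dy": 0,"dz": 0,"roll": 4,"jaw": 1},
    {"dx": 0,"dy": 0,"dz": 0,"roll": 0,"jaw": 1},
    {"dx": 0,"dy": 0,"dz": 0,"roll": 0,"jaw": 1}
  ]
}}

```text
time_s: 30.2
ee_pos: [0.57, 0.0739, 0.1539]
eef_rot: [-2.752, -0.489, -0.538]
force: [-8.2, -3.9, 8.8]
grip_width: 0.0135
grip_force: 55.0
```

```bash
python3 c.py
```

```text
t 30.2 q [0.02 0.13 1.98 0.22 0.43 1.86] cap axis err deg 1.72 along right/ex [1.36 1.06] bar angle 55.07 grip in neck (right,ex,N) mm [-0.3  0.4 31.9]
to 200 [  -0.3   -1.  -168.1] to 41 [-0.2  0.4 -9.1] force [-8.2 -3.9  8.8] along N 12.2 moment N 0.19
```

{"op": "send_rows", "data": {
  "rows": [
    {"dx": 0,"dy": 0,"dz": 0,"roll": 1,"jaw": 1},
    {"dx": 0,"dy": 0,"dz": 0,"roll": 0,"jaw": 1},
    {"dx": 0,"dy": 0,"dz": 0,"roll": 0,"jaw": 1}
  ]
}}

```text
time_s: 30.45
ee_pos: [0.5699, 0.0738, 0.1538]
eef_rot: [-2.744, -0.482, -0.556]
force: [-9.0, -4.5, 8.8]
grip_width: 0.0137
grip_force: 55.1
```

```bash
python3 c.py
```

```text
t 30.45 q [0.02 0.13 1.98 0.22 0.43 1.88] cap axis err deg 1.73 along right/ex [1.37 1.05] bar angle 54.11 grip in neck (right,ex,N) mm [-0.2  0.3 31.9]
to 200 [  -0.3   -1.1 -168.1] to 41 [-0.1  0.3 -9.1] force [-9.  -4.5  8.8] along N 12.7 moment N 0.42
```

{"op": "send_rows", "data": {
  "rows": [
    {"dx": 0,"dy": 0,"dz": 0,"roll": -2,"jaw": 1},
    {"dx": 0,"dy": 0,"dz": -2,"roll": 0,"jaw": 1},
    {"dx": 0,"dy": 0,"dz": -2,"roll": 0,"jaw": 1},
    {"dx": 0,"dy": 0,"dz": -1.5,"roll": 0,"jaw": 1},
    {"dx": 0,"dy": 0,"dz": 0,"roll": 0,"jaw": 1},
    {"dx": 0,"dy": 0,"dz": 0,"roll": 0,"jaw": 1}
  ]
}}

```text
time_s: 30.95
ee_pos: [0.5668, 0.0734, 0.1579]
eef_rot: [-2.76, -0.495, -0.52]
force: [-1.6, -4.8, 2.7]
grip_width: 0.0136
grip_force: 55.0
```

```bash
python3 c.py
```

```text
t 30.95 q [0.02 0.12 1.99 0.22 0.44 1.84] cap axis err deg 1.74 along right/ex [1.34 1.1 ] bar angle 56.05 grip in neck (right,ex,N) mm [-0.2  0.1 37. ]
to 200 [-1.00e-01 -1.20e+00 -1.63e+02] to 41 [ 0.1  0.2 -4. ] force [-1.6 -4.8  2.7] along N 3.6 moment N -0.07
```

{"op": "send_rows", "data": {
  "rows": [
    {"dx": 0,"dy": 0,"dz": 0,"roll": 0,"jaw": 0.6},
    {"dx": 0,"dy": 0,"dz": 0,"roll": 0,"jaw": 0.2},
    {"dx": 0,"dy": 0,"dz": 0,"roll": 0,"jaw": -0.2},
    {"dx": 0,"dy": 0,"dz": 0,"roll": 0,"jaw": -0.2},
    {"dx": 0,"dy": 0,"dz": 0,"roll": 0,"jaw": -0.2},
    {"dx": 0,"dy": 0,"dz": 0,"roll": 0,"jaw": -0.2},
    {"dx": 0,"dy": 0,"dz": -10,"roll": 0,"jaw": -0.2},
    {"dx": 0,"dy": 0,"dz": -20,"roll": 0,"jaw": -0.2},
    {"dx": 0,"dy": 0,"dz": -30,"roll": 0,"jaw": -0.2},
    {"dx": 0,"dy": 0,"dz": -35,"roll": 0,"jaw": -0.2},
    {"dx": 0,"dy": 0,"dz": -30,"roll": 0,"jaw": -0.2},
    {"dx": 0,"dy": 0,"dz": 0,"roll": 0,"jaw": -0.2}
  ]
}}

```text
time_s: 31.95
ee_pos: [0.4951, 0.0604, 0.265]
eef_rot: [-2.757, -0.5, -0.521]
force: [-0.6, -0.7, 0.1]
grip_width: 0.0565
grip_force: 0.0
```

```bash
python3 - <<'E'
from c import *
from m import circ
f,W,K,Rc,t=cam("scene"); save("s7",f); P=W.reshape(-1,3); c=f.reshape(-1,3).astype(int)
e=P-Mn; h=e@N*1000; Q=np.c_[e@right,e@ex]*1000; r=np.hypot(*Q.T)
k=(c.max(1)<80)&(r<42)&(h>12)&(h<62); b=k&(h>45)&(r<36)
q=Q[b]; d=np.linalg.svd(q-q.mean(0))[2][0]; print("bar top h",np.percentile(h[b],[50,90,98]).round(1),"(38+16=54 locked)","angle",np.degrees(np.arctan2(d[1],d[0]))%180,"centre",q.mean(0).round(1),b.sum())
hd=k&(h<30)&(r>20); print("head top h",np.percentile(h[hd],[50,80,95]).round(1),"(22 locked)")
rr=np.hypot(*(P[:,:2]-[.4564,-.3169]).T); k=(c.max(1)-c.min(1)<30)&(rr>.04)&(rr<.06)&(P[:,2]>.125)&(P[:,2]<.15); q=P[k]; m=q.mean(0); n=np.linalg.svd(q-m)[2][2]; print("funnel",m.round(4),n.round(3))
E
```

```text
slope n [-0.55902929 -0.0945806   0.82373586] 3119 tilt 34.53946480631623 az -170.39722285397787
top 1401 [[-0.25, 15.0], [-0.246, 9.0], [-0.242, 7.0], [-0.238, 8.0], [-0.234, 6.0], [-0.23, 4.0], [-0.226, 79.0], [-0.222, 186.0], [-0.218, 102.0], [-0.214, 59.0], [-0.21, 67.0], [-0.206, 71.0], [-0.202, 86.0], [-0.198, 84.0], [-0.194, 96.0], [-0.19, 105.0], [-0.186, 65.0], [-0.182, 95.0], [-0.178, 83.0], [-0.174, 48.0], [-0.17, 29.0], [-0.166, 3.0]]
scene 1028 [[-0.249, 5.0], [-0.245, 10.0], [-0.241, 16.0], [-0.237, 20.0], [-0.233, 26.0], [-0.229, 28.0], [-0.225, 42.0], [-0.221, 31.0], [-0.217, 21.0], [-0.213, 32.0], [-0.209, 41.0], [-0.205, 74.0], [-0.201, 62.0], [-0.197, 75.0], [-0.193, 82.0], [-0.189, 113.0], [-0.185, 109.0], [-0.181, 101.0], [-0.177, 101.0], [-0.173, 20.0], [-0.169, 19.0]]
grey [(np.float64(0.0), 577), (np.float64(0.005), 251), (np.float64(0.01), 41), (np.float64(0.015), 22), (np.float64(0.02), 26), (np.float64(0.025), 20), (np.float64(0.03), 24), (np.float64(0.035), 44), (np.float64(0.04), 37), (np.float64(0.045), 30), (np.float64(0.05), 36), (np.float64(0.055), 13
[... 840 characters left out ...]
129), (np.float64(0.005), 19), (np.float64(0.04), 16), (np.float64(0.05), 7), (np.float64(0.055), 7), (np.float64(0.07), 17), (np.float64(0.075), 20), (np.float64(0.08), 19), (np.float64(0.085), 12), (np.float64(0.09), 9), (np.float64(0.095), 14), (np.float64(0.1), 14), (np.float64(0.125), 6), (np.float64(0.13), 53), (np.float64(0.135), 320), (np.float64(0.14), 231), (np.float64(0.145), 16), (np.float64(0.155), 9), (np.float64(0.16), 12), (np.float64(0.165), 45), (np.float64(0.17), 93), (np.float64(0.175), 9)]
bar top h [53.6 55.2 56.1] (38+16=54 locked) angle 56.96245767004404 centre [5.9 5.1] 84
head top h [22.1 23.3 25.1] (22 locked)
funnel [ 0.46   -0.3209  0.1339] [ 0.082 -0.035 -0.996]
```

View pics/s7.png

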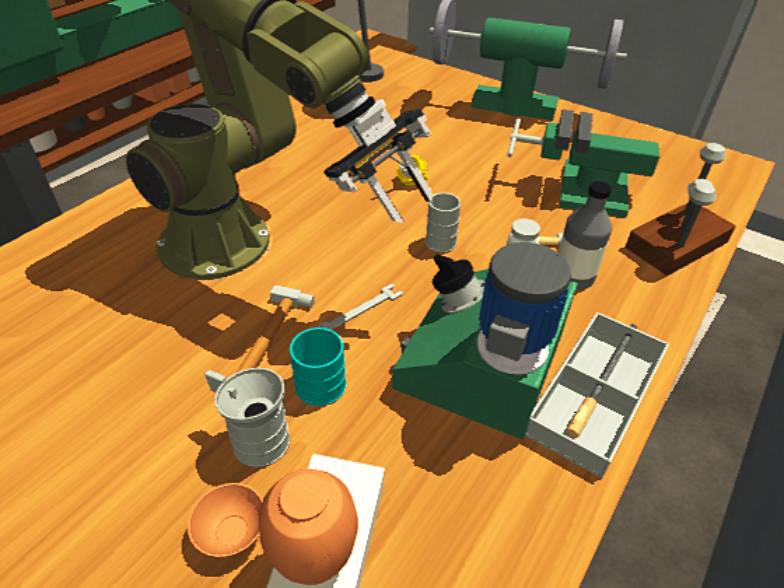

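The cap is locked in the neck at (455,280): bar top 54 mm above the mouth, bar at 57°. The funnel stands in the grey tin at (252,395) about 5° from upright. Both tins are upright and the arm touches nothing.

```bash
python3 -c "
from station import *
print(hand_in())"
```

```text
the job is handed in; nothing more can be done
None
```

The job is handed in at about 32 s of the 64 s: the last picture shows the funnel standing in the wide tin about 5° from upright and the cap locked in the neck at the right height and angle; the hand-in returned no verdict.

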